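# Clamp a toner bottle in the bench shaker and switch it on

## Task

Get the yellow toner shaking: stand the yellow-banded bottle upright on the shaker's carriage, between the V-block and the clamp's rubber tip, and let go. Then push the red clamp handle over with a fingertip until it snaps past centre and holds the bottle tight in the V by itself, and after that switch the shaker on at its red rocker. Push gently and by feel, never forcing the handle (18 N at most) or the rocker (25 N at most) against its stop, and leave the other two toner bottles where they stand.

Things in the scene. Friction and masses are not known exactly. Their poses are not given: they have to be found in the camera images.
- shaker: fixed bench shaker, blue-grey housing 170 (x) x 300 (y) mm; origin on the worktop below the carriage centre line; x away from the robot at zero yaw, y to the clamp-handle end, z up. Deck at z 58 mm; aluminium carriage top at z 70 mm. From right to left (+y) on it: black V-block, bottle place, rubber clamp tip (24 mm disc, centre z 102 mm, face at y -10 to 4 mm at the start), clamp, red handle
- v_block: black 90-degree V-block, 36 mm high, fixed, open to the shaker's +y, axes as the shaker's. Origin on the carriage top (height 70 mm) where a bottle's axis stands when tight in the V. The V touches the bottle 14.5 mm aside (x) and behind (-y); it ends at x +-30 (6 mm high flange +-42), y -8 mm. With the clamp open the bottle has 9 to 23 mm free play to +y: stood about 4.5 mm to +y of here it is clear of V and tip
- clamp_handle: toggle clamp handle; origin on its pivot, turns about the shaker's x. Red grip 22 mm wide (x), 17 mm thick, 37 to 109 mm out from the pivot; its long direction is its own z tipped 2 degrees to its own -y. Starts 11 degrees bottle-wards to 18 degrees the other way from upright. Push the grip's bottle side to the shaker's +y, then down, 52 to 80 degrees round, till it snaps over
- handle_push (a point): middle of the grip's thickness 85 mm out from the pivot, moves with the handle. Pushed here square to the handle the resistance grows to 5 to 9 N some 20 degrees before centre and fades to nothing at centre; past it the handle jumps ahead of the finger to a solid stop 2.6 degrees (4 mm) on. Let go before centre it does not lock
- clamp_pivot (a point): handle's pivot axis (along the shaker's x), fixed, height 102 mm. Going over centre, the handle is 12 to 29 degrees above level, pointing to +y: its adjusting bush shifts centre and stop together by up to +-8.6 degrees (+-13 mm at the finger), different each time; no pose shows the setting, it must be felt
- power_rocker (a joint): mains rocker, red, 40 (shaker x) x 24 mm, in the deck at the shaker's front right (x -48, y -118 mm from its origin), tilting about the shaker's y; 0 = off (half nearer the robot stands up), 0.36 rad = on (that half pressed down); snaps over at 0.18 with a push of 3 to 6 N and stays
- rocker_on (a point): point to press straight down: on top of the rocker half nearer the robot, marked with a white bar, 13.5 mm from the tilt axis; it goes down 5 mm to on, then stops solidly
- toner_yellow_mid (a point): centre of the loose yellow-banded toner bottle with black cap: 114 mm high, this point 57 mm above its base; round body 41 mm across up to about 65 mm, shoulder and cap above; 0.07 to 0.18 kg; z up
- toner_red_mid (a point): centre of the loose red-banded toner bottle, 42 x 106 mm, 53 mm above its base; leave it standing
- toner_blue_mid (a point): centre of the loose blue-banded toner bottle, 42 x 110 mm, 55 mm above its base; leave it standing

How it is judged:
On the way, in this order (a step that is already met when the one before it is completed fails the run):
1. the yellow bottle stands upright on the carriage between V-block and clamp tip, released (horizontal distance between toner_yellow_mid and v_block below 0.022 m and z of toner_yellow_mid in the frame of v_block between 0.052 and 0.062 m and angle between toner_yellow_mid's own z axis and vertical below 0.1 rad and contact force between the fingers and toner_yellow below 0.2 N), for 0.2 s.
2. the clamp, let go of, holds the bottle in the V by itself (contact force between v_block and toner_yellow above 8 N and contact force between clamp_handle and anything else below 0.3 N and angle between toner_yellow_mid's own z axis and vertical below 0.1 rad), for 0.3 s.
3. the rocker is on (value of joint power_rocker above 0.3 rad), for 0.2 s.
At the end, for the whole second after the job is handed in: The yellow bottle stands upright on the carriage within 6 mm of its place in the V, at rest, pressed into the V with more than 8 N by the locked clamp alone, and the rocker is on (over 0.3 rad) (horizontal distance between toner_yellow_mid and v_block below 0.006 m and z of toner_yellow_mid in the frame of v_block below 0.062 m and angle between toner_yellow_mid's own z axis and vertical below 0.1 rad and contact force between v_block and toner_yellow above 8 N and value of joint power_rocker above 0.3 rad and linear speed of toner_yellow below 0.02 m/s); the robot touches nothing.
It fails at once if the clamp handle is pushed with more than 18 N (contact force between clamp_handle and anything else above 18 N).
It fails at once if the rocker is pressed with more than 25 N (contact force between power_rocker and anything else above 25 N).
It fails at once if the red or the blue toner bottle is moved by more than 20 mm (distance of any of toner_red_mid, toner_blue_mid from where it was at the start of the episode above 0.02 m).
It also fails if it takes over 72 s, if anything falls off the work surface, if the arm or the gripper's body presses on something with over 40 N, if the wrist force passes 120 N, or if a joint passes its speed limit or range.

## Robot

A 6-joint arm with a two-finger parallel gripper is mounted at the origin on a cart in front of the work surface, level with it; the furniture and walls round the work are solid. World frame = base frame: x ahead of the robot, y to its left, z up, the work surface at z = 0. Lengths are in m, angles in rad, forces in N, time in s.
With the tool pointing down it reaches from about 0.25 to 0.725 m from the base axis. Payload 4 kg.
Tool frame: the origin (TCP) lies at the very end of the fingers, on their centre line; the grasp point (between the pads) lies 19 mm behind it; z points along the fingers, y is the line along which they close (so a half turn about z gives the same grasp; the last joint's range is limited). The gripper opens to 85 mm and grips with 20 to 120 N. Pads are 22 mm wide; open, the fingers measure 114 mm over their backs; the gripper's body (76 mm by 85 mm) begins 54 mm behind the grasp point. The pads swing forward as they close: fully open they stand 13 mm farther back than shut.
Start: joints at [-1.118, 0.241, 0.005, 1.335, 0, 1.571], TCP at [0.219, -0.45, 0.231] pointing down, gripper open.
Joint ranges: [-2.72, 2.72], [-1.05, 1.87], [-1.09, 1.28], [-1.99, 2.15], [-1.42, 1.44], [-3.14, 3.14]. Speed limits (rad/s): [2.79, 2.79, 3.14, 3.14, 3.14, 3.14].

## Interface

Orientations are given as a unit quaternion [x, y, z, w].
In Python, from workcell import bot, vision, workorder, boxes_of gives the robot as it stands.
- The arm moves only by the tool send_rows, never from a script. Its argument "motion" is text: rows parted by semicolons, each of 5 numbers parted by spaces: the closure, from -1 (fully open) to 1 (shut), so that 0 is half open, then the shift along the tool's x, y, z in cm, then the turn about the tool's z in rad. In form: claw x y z twist; .... A call has 1 to 5 rows; each row is the pose to reach, as a shift and turn from the pose commanded when the call began, along the tool's axes at that moment; what a row does not reach only later rows make up. A row lasts 1/10 s, in which the tool goes at most 50 mm and 8.59 degrees, less where a joint would pass 70% of its speed; a pose out of reach is approached as far as the arm can. A call with a gripper value outside its range is refused whole. The fingers move at their own pace and stop on an object; the grip force is fixed at half the most. Time passes only in rows, so rows that repeat a pose let the fingers close. It gives the time, the measured TCP pose, the force, the opening and the grip force at its end, in the units of the state.
- bot.get_obs(): the state, without advancing time (a new reading comes with each control period).
- vision.camera(name): name is "side" or "top"; returns the picture (420x560x3 uint8, red, green, blue); there is no depth.
- vision.camera_model(name): a dict with "fov_y" (degrees; the focal length in pixels is half the picture's height over the tangent of half this angle, whatever the lens; pixels are square), "cx", "cy" (the principal point, pixels), "k1" (the pictures are not rectified: a ray, as slopes to the right and down, at radius r is drawn at 1 + k1 r^2 times it, then the intrinsics apply), "world_from_camera" (4x4, takes a point from camera to world coordinates). Camera axes: x right, y down, z forward; pixel columns grow to the right and rows downward; lengths in m; the calibration is good to about 2 mm. A picture is of the moment at which its call begins. camera_model takes no time and is no camera call.
- workorder.job_done(): hands the job in; it is judged then, once.
Trained networks look in the newest picture that a camera, given by its name, has taken for a name from the list of things; names that differ only in an ending like _2 or _b are one class to them, and where a whole thing is asked for, a point or a joint stands for the part that bears it (a point fixed in the world has none). Each returns a list of dicts, best first, with "conf" (0 to 1); they miss things now and then, are a little off and sometimes report something else, mostly with a low value. They report only what shows in the picture. A call takes as long as a camera call.
- boxes_of(camera, target): "rect" ([centre column, centre row, width, height] in pixels, round what is visible of it).
The state is a dict: "clock": time; "joint_pos": joint angles; "joint_vel": joint speeds; "tau": joint torques, N m; "eef_pos": TCP position; "tool_rot": TCP orientation; "ft_force": force on the tool from outside, world axes, zero at the start; "ft_torque": the same for the moment, N m; "grip_width": finger opening in m; "grasp_force": force on a finger pad.
Only numpy, scipy, OpenCV 4.12 (cv2) and the standard library are available. Lean on these libraries where they do the work, as an engineer would, in place of code of your own. Each camera call takes 0.05 s, during which the arm holds its last target. There are 200 camera calls.

## Working session

There is one attempt and no reset: what is moved stays moved. The work goes in short steps, Python scripts to look and compute and a tool call to move; the robot and the scene stay as the last step left them, time stands still between calls to the robot, and variables do not carry over. Pictures are saved under pics/ and viewed, at most 10 in all, crops included, and the job is handed in when it is done.

Besides the shell and the picture viewer there is one more tool, called after "Emit:" by a JSON object that holds its "name" and its "arguments", one argument or row to a line. send_rows: Moves the arm, as the interface text tells. Its arguments: {"type":"object","properties":{"motion":{"type":"string"}},"required":["motion"]}

```bash
mkdir -p pics; ls; cat > h.py <<'E'
import numpy as np, cv2, json
from workcell import bot, vision, workorder, boxes_of
from scipy.spatial.transform import Rotation as R
def ray(cam,u,v):
    m=vision.camera_model(cam); f=210/np.tan(np.radians(m['fov_y']/2))
    d=np.array([(u-m['cx'])/f,(v-m['cy'])/f]); s=d.copy()
    for _ in range(20): s=d/(1+m['k1']*(s@s))
    T=np.array(m['world_from_camera']); r=T[:3,:3]@np.array([s[0],s[1],1]); return T[:3,3],r/np.linalg.norm(r)
def at_z(cam,u,v,z):
    o,r=ray(cam,u,v); return o+r*(z-o[2])/r[2]
def proj(cam,p):
    m=vision.camera_model(cam); f=210/np.tan(np.radians(m['fov_y']/2))
    T=np.array(m['world_from_camera']); q=T[:3,:3].T@(np.array(p)-T[:3,3]); s=q[:2]/q[2]; s=s*(1+m['k1']*(s@s)); return np.array([s[0]*f+m['cx'],s[1]*f+m['cy']])
def tri(a,b):
    (o1,r1),(o2,r2)=ray(*a),ray(*b)
    t=np.linalg.lstsq(np.c_[r1,-r2],o2-o1,rcond=None)[0]
    p,q=o1+r1*t[0],o2+r2*t[1]; return (p+q)/2,np.linalg.norm(p-q)
E
python3 - <<'E'
from h import *
for c in ('side','top'):
    cv2.imwrite(f'pics/{c}0.png',vision.camera(c)[:,:,::-1])
    m=vision.camera_model(c); print(c,m['fov_y'],m['k1'],np.round(m['world_from_camera'],3).tolist())
    for t in ['shaker','v_block','clamp_handle','power_rocker','toner_yellow_mid','toner_red_mid','toner_blue_mid']:
        print(t,[(np.round(d['rect'],1).tolist(),round(d['conf'],2)) for d in boxes_of(c,t)[:2]])
print(bot.get_obs())
E
```

```text
pics
side 56.705413649408904 -0.04322745976193914 [[-0.95, -0.097, 0.296, 0.228], [-0.311, 0.356, -0.881, 0.712], [-0.02, -0.93, -0.368, 0.461], [0.0, 0.0, 0.0, 1.0]]
shaker [([255.0, 286.7, 126.0, 124.0], 0.8)]
v_block [([268.9, 246.2, 34.9, 23.7], 0.62)]
clamp_handle [([228.9, 256.6, 15.0, 63.0], 0.77)]
power_rocker []
toner_yellow_mid [([327.9, 211.1, 12.2, 37.8], 0.97)]
toner_red_mid [([281.8, 207.1, 16.9, 34.9], 0.58)]
toner_blue_mid [([318.4, 227.6, 15.4, 41.6], 0.86)]
top 50.621585248696704 0.0016877416353155246 [[-0.009, -0.987, 0.161, 0.359], [-1.0, 0.009, -0.002, -0.05], [0.0, -0.161, -0.987, 1.056], [0.0, 0.0, 0.0, 1.0]]
shaker []
v_block [([246.1, 221.7, 14.7, 36.8], 0.75), ([268.8, 241.8, 15.0, 19.3], 0.69)]
clamp_handle []
power_rocker [([270.5, 241.4, 11.3, 16.9], 0.48)]
toner_yellow_mid [([395.4, 245.7, 23.0, 16.4], 0.65), ([269.2, 240.8, 9.7, 21.8], 0.31)]
toner_red_mid [([386.6, 187.3, 18.6, 20.6], 0.56)]
toner_blue_mid [([339.5, 245.8, 22.2, 22.1], 0.82)]
{'clock': 0.8, 'joint_pos': array([-1.11800155e+00,  2.40566012e-01,  4.99729322e-03,  1.33518435e+00,
        2.67988590e-06,  1.57080155e+00]), 'joint_vel': array([ 0.0001612 ,  0.00027842,  0.00116337, -0.00048331, -0.00076457,
        0.00100047]), 'tau': array([ 1.36700164e-03, -3.72151208e+01,  2.52678931e+01,  8.96742604e-04,
        2.54148008e-04,  1.66911018e-06]), 'eef_pos': array([ 0.21874302, -0.44961794,  0.23132242]), 'tool_rot': array([9.74481976e-01, 2.24465763e-01, 6.16059985e-06, 2.07752731e-05]), 'ft_force': array([-0.14274887, -0.65316028, -0.15321167]), 'ft_torque': array([ 0.01959545, -0.01998252, -0.02166602]), 'grasp_force': 0.0, 'grip_width': 0.08542680691237148}
```

```bash
python3 - <<'E'
import cv2,numpy as np
s=cv2.imread('pics/side0.png');t=cv2.imread('pics/top0.png')
a=cv2.resize(s[170:360,170:360],(600,600),interpolation=cv2.INTER_CUBIC)
b=cv2.resize(t[130:330,210:470],(780,600),interpolation=cv2.INTER_CUBIC)
cv2.imwrite('pics/sc.png',a);cv2.imwrite('pics/tc.png',b)
E
```

```text
(no output)
```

View pics/sc.png

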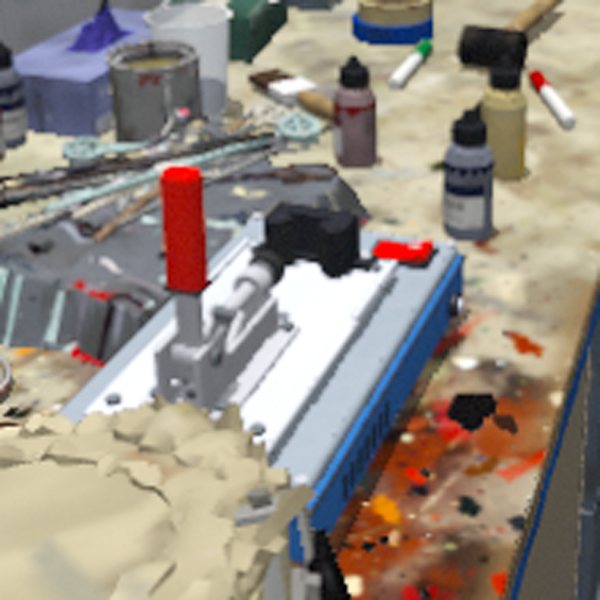

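View pics/tc.png

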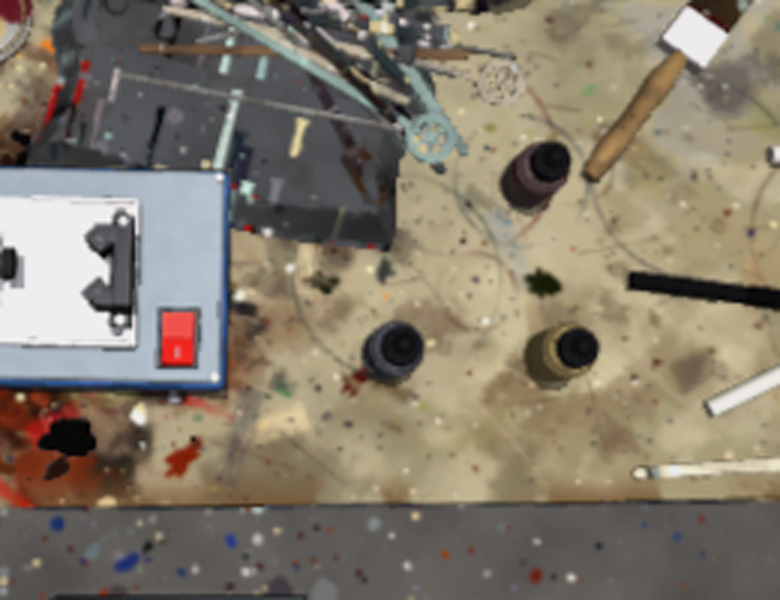

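View pics/side0.png

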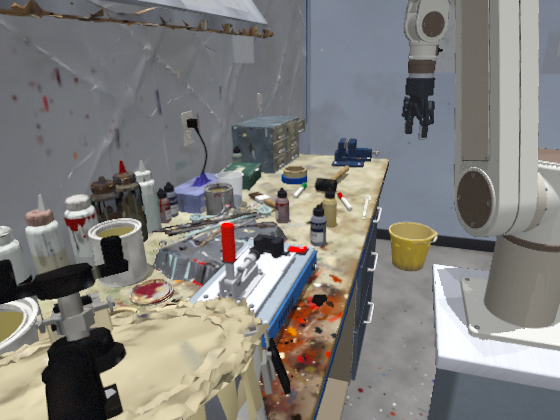

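The side crop shows the handle roughly upright (px ~229,256). The top crop shows yellow's cap at ~(402,246), red's at ~(393,183), blue's at ~(344,245) and the rocker at ~(269,243). Next I'll look at the shaker itself from the top.

```bash
python3 - <<'E'
import cv2,numpy as np
t=cv2.imread('pics/top0.png')
b=cv2.resize(t[165:285,135:295],(800,600),interpolation=cv2.INTER_CUBIC)
cv2.imwrite('pics/tc2.png',b)
E
```

```text
(no output)
```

View pics/tc2.png

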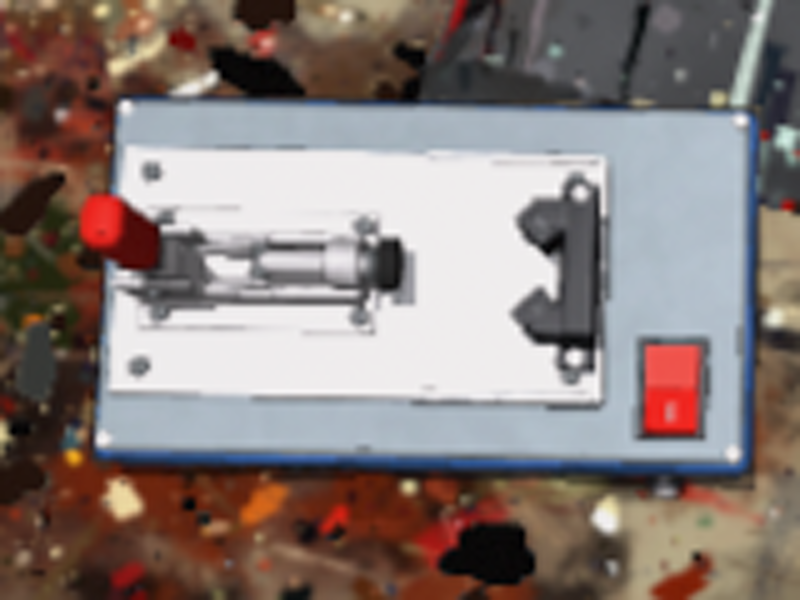

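```bash
cat >> h.py <<'E'
def sw(p,P):  # shaker local->world, p=(x,y,yaw)
    c,s=np.cos(p[2]),np.sin(p[2]); P=np.atleast_2d(P)
    return np.c_[p[0]+c*P[:,0]-s*P[:,1], p[1]+s*P[:,0]+c*P[:,1], P[:,2]]
E
python3 - <<'E'
from h import *
from scipy.optimize import least_squares
L=np.array([[85,150,58],[85,-150,58],[-85,-150,58],[-85,150,58],[-48,-118,61]])/1000
U=np.array([[119,99],[754,112],[747,464],[98,452],[672,389]])/5+[135,165]-[.4,.4]
f=lambda p:(np.array([proj('top',q) for q in sw(p,L)])-U).ravel()
r=least_squares(f,[0.4,0.1,0]); p=r.x; print(p,np.round(r.fun.reshape(-1,2),2))
np.save('p.npy',p)
iv=lambda w:((np.array([[np.cos(p[2]),np.sin(p[2])],[-np.sin(p[2]),np.cos(p[2])]])@(w[:2]-p[:2]))*1000).round(1)
g=lambda u,v,z:iv(at_z('top',u/5+134.6,v/5+164.6,z))
print('holes',g(580,188,.076),g(571,370,.076),'tips',g(520,215,.106),g(515,312,.106),'tipface',g(403,262,.102))
print('vblock',sw(p,[0,-.0395,.07]),'rocker',sw(p,[-.0615,-.118,.063]))
# handle: side pixels crop scale 600/190
k=190/600
for n,(u,v) in dict(htop=(182,172),hbot=(187,290),rock=(405,250)).items(): print(n,u*k+170,v*k+170)
# yellow cap top centre etc.
for n,(u,v,z) in dict(y=(577,348,.114),red=(550,161,.106),blue=(404,344,.110)).items():
    w=at_z('top',u/3+209.7,v/3+129.7,z); print(n,w.round(4),'side proj',proj('side',[w[0],w[1],z/2]).round(1))
# side ones
S=lambda u,v:('side',u*k+169.8,v*k+169.8)
# handle top: intersect side ray with top
print('handle top', tri(S(182,172),('top',103/5+134.6,222/5+164.6)))
print('yellow cap',tri(S(507,62),('top',577/3+209.7,348/3+129.7)),'red',tri(S(354,60),('top',550/3+209.7,161/3+129.7)),'blue',tri(S(468,110),('top',404/3+209.7,344/3+129.7)))
E
```

```text
[ 0.49875138  0.08629649 -0.03092199] [[-2.06 -2.09]
 [ 1.35 -1.92]
 [ 1.27  2.01]
 [-2.93  1.5 ]
 [ 2.35  0.06]]
holes [ 40.  -69.6] [-41.8 -68.2] tips [ 22.2 -46.1] [-20.2 -45.5] tipface [1.1 4.3]
vblock [[0.49753015 0.04681538 0.07      ]] rocker [[ 0.43363256 -0.0297457   0.063     ]]
htop 227.63333333333333 224.46666666666667
hbot 229.21666666666667 261.8333333333333
rock 298.25 249.16666666666666
y [ 0.433  -0.3084  0.114 ] side proj [328.5 206.6]
red [ 0.5702 -0.2982  0.106 ] side proj [281.8 204.7]
blue [ 0.4373 -0.1868  0.11  ] side proj [317.1 223.7]
handle top (array([0.50004611, 0.19096287, 0.2072252 ]), np.float64(0.0023752871126322657))
yellow cap (array([ 0.43145358, -0.31031016,  0.10835541]), np.float64(0.004050565522386688)) red (array([ 0.5701283 , -0.29946097,  0.10188352]), np.float64(0.0019827102239427224)) blue (array([ 0.43666609, -0.18725956,  0.10763829]), np.float64(0.0016674067882073197))
```

```bash
cat > ov.py <<'E'
from h import *
def overlay(p,out):
    box=lambda x0,x1,y0,y1,z:[(x0,y0,z),(x1,y0,z),(x1,y1,z),(x0,y1,z)]
    S=[(box(-85,85,-150,150,58),(0,255,0)),(box(-85,85,-150,150,0),(0,128,0)),(box(-68,-28,-130,-106,61),(255,255,0)),
       (box(-30,30,-47.5,-70,106),(0,255,255)),(box(-42,42,-47.5,-70,76),(255,0,255)),([(0,-39.5,70),(0,-39.5,184)],(255,0,0))]
    ims=[]
    for c,(u0,v0,w,h,k) in dict(top=(135,165,160,120,4),side=(190,200,140,140,3)).items():
        im=cv2.resize(cv2.imread(f'pics/{c}0.png')[v0:v0+h,u0:u0+w],None,fx=k,fy=k,interpolation=cv2.INTER_CUBIC)
        for P,col in S:
            q=np.array([proj(c,x) for x in sw(p,np.array(P)/1000.)]); q=((q-[u0,v0]+.5)*k).round().astype(int)
            cv2.polylines(im,[q],True,col,1)
        ims.append(im)
    H=max(i.shape[0] for i in ims); a=cv2.resize(ims[1],(160*k if 0 else 420,420))
    b=cv2.resize(ims[0],None,fx=1,fy=1)
    can=np.zeros((480+0,640,3),np.uint8); can[:480]=b
    cv2.imwrite(out+'_t.png',can); cv2.imwrite(out+'_s.png',a)
E
python3 - <<'E'
from ov import *
im=cv2.imread('pics/top0.png').astype(int); B,G,Rr=im[...,0],im[...,1],im[...,2]
m=(Rr>110)&(G<Rr*.5)&(B<Rr*.5)
sub=m[225:260,255:285]; v,u=np.nonzero(sub); print('rocker px',u.mean()+255,v.mean()+225,len(u),u.min()+255,u.max()+255,v.min()+225,v.max()+225)
p=np.load('p.npy')
print('pred',proj('top',sw(p,[-.048,-.118,.062])[0]))
im=cv2.imread('pics/top0.png')
print('row 200 G/B right', im[215,278:292].tolist()); print('left',im[215,150:164].tolist()); print('col top',im[178:192,270].tolist()); print('bot',im[250:266,240].tolist())
overlay(p,'pics/ov0')
a=cv2.imread('pics/ov0_t.png')
E
```

```text
rocker px 269.0103092783505 242.36082474226805 194 264 274 234 251
pred [271.34462712 242.42158291]
row 200 G/B right [[205, 193, 181], [206, 194, 183], [206, 194, 182], [205, 194, 182], [208, 197, 184], [182, 172, 160], [155, 117, 95], [110, 69, 42], [68, 68, 69], [108, 135, 149], [126, 158, 174], [126, 160, 176], [127, 160, 176], [123, 155, 173]]
left [[40, 62, 76], [23, 36, 48], [14, 20, 35], [14, 20, 50], [11, 18, 54], [13, 18, 77], [10, 14, 83], [11, 12, 82], [12, 12, 83], [8, 11, 81], [11, 13, 81], [10, 12, 81], [9, 12, 79], [11, 13, 80]]
col top [[91, 89, 88], [128, 131, 128], [125, 126, 124], [93, 92, 92], [78, 75, 74], [76, 73, 73], [76, 73, 72], [74, 72, 72], [72, 70, 70], [154, 147, 138], [193, 184, 170], [199, 189, 175], [198, 187, 174], [197, 186, 174]]
bot [[202, 191, 177], [202, 191, 178], [201, 190, 177], [198, 187, 175], [197, 185, 173], [178, 168, 157], [136, 128, 120], [163, 105, 71], [109, 67, 43], [52, 46, 48], [45, 56, 73], [61, 85, 125], [57, 87, 125], [58, 89, 116], [63, 92, 124], [74, 106, 138]]
```

View pics/ov0_t.png

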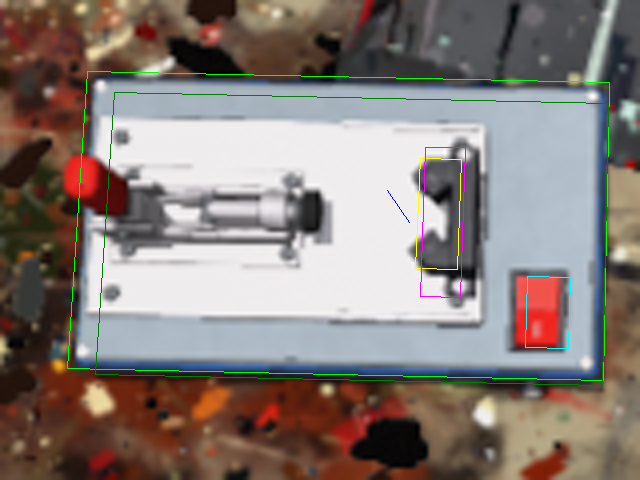

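The overlay puts the V-block tips at ~(416,180)/(412,250), near the model. The rocker appears about 5 mm to the left of the model, so I'll measure it directly. Next is a fit of the handle.

```bash
python3 - <<'E'
from h import *
from scipy.optimize import least_squares
p=np.load('p.npy'); p2=p.copy(); p2[:2]=sw(p,[-.0007,.0015,0])[0][:2]; np.save('p2.npy',p2)
print('p2',p2,'V',sw(p2,[0,-.0395,.07]))
print('rocker c',at_z('top',269.0,242.36,.062), 'bar', at_z('top',670/5+134.6,411/5+164.6,.064))
k=190/600
for n,c in (('side',(205,300,215,260)),('top',(185,225,145,172))):
    im=cv2.imread(f'pics/{n}0.png').astype(int); B,G,Rr=im[...,0],im[...,1],im[...,2]
    m=(Rr>90)&(G<Rr*.45)&(B<Rr*.45); s=m[c[0]:c[1],c[2]:c[3]].astype(np.uint8)
    nl,lab,st,ce=cv2.connectedComponentsWithStats(s); j=1+np.argmax(st[1:,4]); v,u=np.nonzero(lab==j); P=np.c_[u+c[2],v+c[0]].astype(float)
    e=np.linalg.svd(P-P.mean(0),full_matrices=False)[2][0]; t=(P-P.mean(0))@e
    print(n,st[j],P.mean(0).round(2),'axis',e.round(3),t.min().round(1),t.max().round(1))
    if n=='side': Us=P.mean(0)
    else: Ut=P.mean(0)
# model
def pts(q):
    yp,a,dx=q; d=np.array([0,np.sin(a),np.cos(a)])
    return [sw(p2,np.array([dx,yp,.102])+d*r)[0] for r in (.037,.109,.073)]
S=lambda u,v:np.array([u*k+169.8,v*k+169.8])
def f(q):
    b,t,c=pts(q)
    return np.r_[proj('side',b)-S(187,287),proj('side',t)-S(182,174),proj('top',t)-[103/5+134.6,222/5+164.6],proj('top',c)-Ut, proj('side',c)-Us]
r=least_squares(f,[.08,0.,0]); print(r.x,np.degrees(r.x[1]),r.fun.round(1)); print([x.round(4) for x in pts(r.x)], 'pivot',sw(p2,[r.x[2],r.x[0],.102]))
E
```

```text
p2 [ 0.49809809  0.08781742 -0.03092199] V [[0.49687686 0.0483363  0.07      ]]
rocker c [ 0.44731292 -0.02490918  0.062     ] bar [ 0.43721666 -0.02401758  0.064     ]
side [  6  18  15  40 483] [227.86 242.17] axis [0.056 0.998] -19.4 20.0
top [ 6 18 10 12 93] [155.16 208.84] axis [-0.056  0.998] -5.9 5.3
[ 0.10938236 -0.03897905 -0.00108359] -2.233335053061057 [-0.7  1.6 -1.5 -2.4 -1.3  0.2  3.1  3.2 -0.7  0.6]
[array([0.5004, 0.1957, 0.139 ]), array([0.5003, 0.1929, 0.2109]), array([0.5003, 0.1943, 0.1749])] pivot [[0.5003968  0.19718099 0.102     ]]
```

```bash
python3 - <<'E'
from h import *
o=bot.get_obs(); M=R.from_quat(o['tool_rot']).as_matrix(); print(M.round(3).tolist())
t=np.array([.433,-.309,.231]); print('local cm',(M.T@(t-o['eef_pos'])*100).round(2), 'xy dir angle of tool y', np.degrees(np.arctan2(M[1,1],M[0,1])))
E
```

```text
[[0.899, 0.437, 0.0], [0.437, -0.899, -0.0], [0.0, 0.0, -1.0]]
local cm [25.42 -3.27  0.03] xy dir angle of tool y -64.05706981654868
```

Emit:
{"name": "send_rows", "arguments": {
  "motion": "-1 4.5 -0.6 0 -0.14; -1 9 -1.2 0 -0.28; -1 13.5 -1.8 0 -0.42; -1 18 -2.4 0 -0.56; -1 22.5 -2.9 0 -0.7"
}}

```text
clock: 1.3
eef_pos: [0.4097, -0.324, 0.2315]
tool_rot: [0.837, 0.547, 0.0, 0.0]
ft_force: [0.9, -0.2, -0.2]
grip_width: 0.0852
grasp_force: 0.0
```

```bash
cat > d.py <<'E'
import sys
from h import *
def to(x,y,z,head=None):
    o=bot.get_obs(); M=R.from_quat(o['tool_rot']).as_matrix(); h=np.arctan2(M[1,1],M[0,1])
    print('t',round(o['clock'],2),'pos',o['eef_pos'].round(4),'F',o['ft_force'].round(2),'w',round(o['grip_width'],4),'gf',round(o['grasp_force'],1),'j6',o['joint_pos'][5].round(2))
    s='' if head is None else round(-(head-h),4)
    print('cm',(M.T@(np.array([x,y,z])-o['eef_pos'])*100).round(2),'twist',s)
if __name__=='__main__':
    a=list(map(float,sys.argv[1:])); to(*a)
E
python3 d.py .4325 -.309 .14 -.031
```

```text
t 1.3 pos [ 0.4097 -0.324   0.2315] F [ 0.86 -0.17 -0.18] w 0.0852 gf 0.0 j6 1.31
cm [2.29 1.49 9.15] twist -0.3814
```

Emit:
{"name": "send_rows", "arguments": {
  "motion": "-1 1.2 0.7 2 -0.14; -1 2.1 1.4 4 -0.28; -1 2.1 1.4 7 -0.38; -1 2.1 1.4 8.5 -0.38; -1 2.1 1.4 9 -0.38"
}}

```text
clock: 1.8
eef_pos: [0.4287, -0.3105, 0.1392]
tool_rot: [0.72, 0.694, -0.0, -0.002]
ft_force: [0.4, 0.5, 1.3]
grip_width: 0.0853
grasp_force: 0.0
```

```bash
python3 d.py .4325 -.309 .043 -.031; python3 - <<'E'
from h import *
im=vision.camera('top'); print(boxes_of('top','toner_yellow_mid')[:2])
sd=vision.camera('side')
a=cv2.resize(im[190:300,330:460],(520,440),interpolation=cv2.INTER_CUBIC);b=cv2.resize(sd[165:265,285:360],(280,373),interpolation=cv2.INTER_CUBIC)
c=np.zeros((440,800,3),np.uint8);c[:,:520]=a;c[:373,520:]=b
cv2.imwrite('pics/pk.png',c[:,:,::-1])
E
```

```text
t 1.8 pos [ 0.4287 -0.3105  0.1392] F [0.41 0.54 1.26] w 0.0853 gf 0.0 j6 0.98
cm [0.15 0.41 9.61] twist -0.0066
[{'rect': [394.9, 246.1, 27.0, 17.9], 'conf': 0.77}]
```

View pics/pk.png

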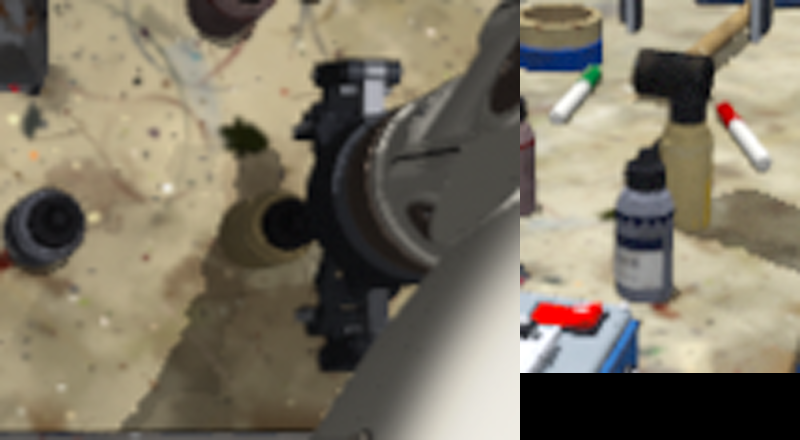

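The fingertips straddle the yellow cap (side crop ~690), so I'll descend.

Emit:
{"name": "send_rows", "arguments": {
  "motion": "-1 0.1 0.2 2 0; -1 0.1 0.2 5 0; -1 0.1 0.2 7.5 0; -1 0.1 0.2 9 0; -1 0.1 0.2 9.6 0"
}}

```text
clock: 2.45
eef_pos: [0.4316, -0.3108, 0.045]
tool_rot: [0.721, 0.693, -0.0, -0.0]
ft_force: [0.0, -0.3, -1.3]
grip_width: 0.0851
grasp_force: 0.0
```

```bash
python3 d.py .4325 -.309 .043 -.031
```

```text
t 2.45 pos [ 0.4316 -0.3108  0.045 ] F [ 0.04 -0.27 -1.31] w 0.0851 gf 0.0 j6 0.99
cm [0.19 0.08 0.2 ] twist -0.0075
```

Emit:
{"name": "send_rows", "arguments": {
  "motion": "-1 0 0 0.1 0; -0.2 0 0 0.15 0; 0.3 0 0 0.15 0; 1 0 0 0.15 0; 1 0 0 0.15 0"
}}

```text
clock: 2.95
eef_pos: [0.4328, -0.3113, 0.0451]
tool_rot: [0.72, 0.694, 0.0, 0.001]
ft_force: [0.8, 0.1, 4.0]
grip_width: 0.0388
grasp_force: 59.9
```

Emit:
{"name": "send_rows", "arguments": {
  "motion": "1 0 0 0 0; 1 0 0 0 0; 1 0 0 0 0"
}}

```text
clock: 3.25
eef_pos: [0.4328, -0.3113, 0.0451]
tool_rot: [0.72, 0.694, 0.0, 0.001]
ft_force: [-0.5, -0.3, 5.6]
grip_width: 0.0392
grasp_force: 60.0
```

Emit:
{"name": "send_rows", "arguments": {
  "motion": "1 0 0 -1 0; 1 0 0 -3.5 0; 1 0 0 -7 0; 1 0 0 -11 0; 1 0 0 -14 0"
}}

```text
clock: 3.75
eef_pos: [0.4317, -0.3107, 0.1863]
tool_rot: [0.72, 0.694, 0.0, 0.0]
ft_force: [0.1, -0.9, -1.3]
grip_width: 0.039
grasp_force: 60.4
```

Emit:
{"name": "send_rows", "arguments": {
  "motion": "1 0 0 -1.5 0; 1 0 0 -2 0; 1 0 0 -2 0"
}}

```text
clock: 4.05
eef_pos: [0.4316, -0.3107, 0.2042]
tool_rot: [0.72, 0.694, -0.0, 0.0]
ft_force: [-0.6, 0.5, -1.5]
grip_width: 0.0391
grasp_force: 60.4
```

```bash
python3 - <<'E'
from h import *
import d
p2=np.load('p2.npy'); V=sw(p2,[0,-.0395+.0065,0])[0]; print(V)
d.to(V[0],V[1],.21,p2[2])
im=vision.camera('side'); bb=boxes_of('side','toner_yellow_mid')[:1]; print(bb); 
u,v=map(int,bb[0]['rect'][:2]) if bb else (330,150)
cv2.imwrite('pics/lift.png',cv2.resize(im[max(v-60,0):v+60,u-60:u+60],(480,480),interpolation=cv2.INTER_CUBIC)[:,:,::-1])
E
```

```text
[0.49707782 0.05483319 0.        ]
t 4.05 pos [ 0.4316 -0.3107  0.2042] F [-0.6   0.48 -1.47] w 0.0391 gf 60.4 j6 0.99
cm [36.77  5.15 -0.6 ] twist -0.0071
[{'rect': [328.8, 154.7, 11.9, 48.3], 'conf': 0.86}]
```

View pics/lift.png

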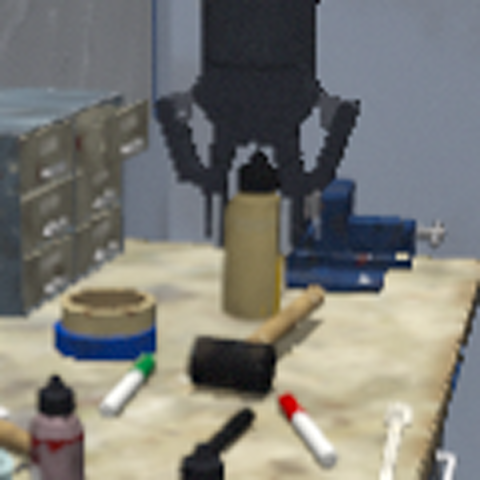

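The bottle hangs upright between the fingers (crop 250,250). I'll carry it over now.

Emit:
{"name": "send_rows", "arguments": {
  "motion": "1 2 0.3 -0.3 0; 1 5.5 0.8 -0.6 0; 1 9.5 1.3 -0.6 0; 1 13.5 1.9 -0.6 0; 1 17.5 2.5 -0.6 0"
}}

```text
clock: 4.65
eef_pos: [0.4624, -0.1351, 0.2081]
tool_rot: [0.721, 0.693, -0.001, -0.001]
ft_force: [1.4, 1.0, -1.4]
grip_width: 0.039
grasp_force: 60.4
```

Emit:
{"name": "send_rows", "arguments": {
  "motion": "1 4 0.6 0 0; 1 8 1.1 0 0; 1 12 1.7 0 0; 1 15.5 2.2 0 0; 1 17.8 2.5 0 0"
}}

```text
clock: 5.15
eef_pos: [0.4943, 0.0425, 0.2081]
tool_rot: [0.72, 0.694, -0.001, -0.001]
ft_force: [0.7, -0.5, -0.5]
grip_width: 0.0387
grasp_force: 60.3
```

Emit:
{"name": "send_rows", "arguments": {
  "motion": "1 1 0.15 0 0; 1 1 0.15 0 0; 1 1 0.15 0 0"
}}

```text
clock: 5.45
eef_pos: [0.4964, 0.0493, 0.2091]
tool_rot: [0.721, 0.693, -0.001, -0.0]
ft_force: [-0.0, -0.4, -0.6]
grip_width: 0.0389
grasp_force: 60.4
```

```bash
python3 d.py .4971 .0548 .135 -.031; python3 - <<'E'
from h import *
im=vision.camera('side'); print(boxes_of('side','toner_yellow_mid')[:1])
cv2.imwrite('pics/ov1.png',cv2.resize(im[165:315,170:330],(640,600),interpolation=cv2.INTER_CUBIC)[:,:,::-1])
print(proj('side',[.4971,.0548,.07]),proj('side',[.4969,.0483,.07]),'axis now',[proj('side',np.r_[bot.get_obs()['eef_pos'][:2],z]).round(1).tolist() for z in (.165,.28)])
E
```

```text
t 5.45 pos [0.4964 0.0493 0.2091] F [-0.05 -0.37 -0.58] w 0.0389 gf 60.4 j6 1.71
cm [0.56 0.06 7.41] twist -0.0075
[{'rect': [260.3, 190.8, 19.8, 59.7], 'conf': 0.57}]
[261.70829404 259.3890213 ] [262.91672706 257.93702362] axis now [[261.1, 215.9], [258.6, 159.4]]
```

View pics/ov1.png

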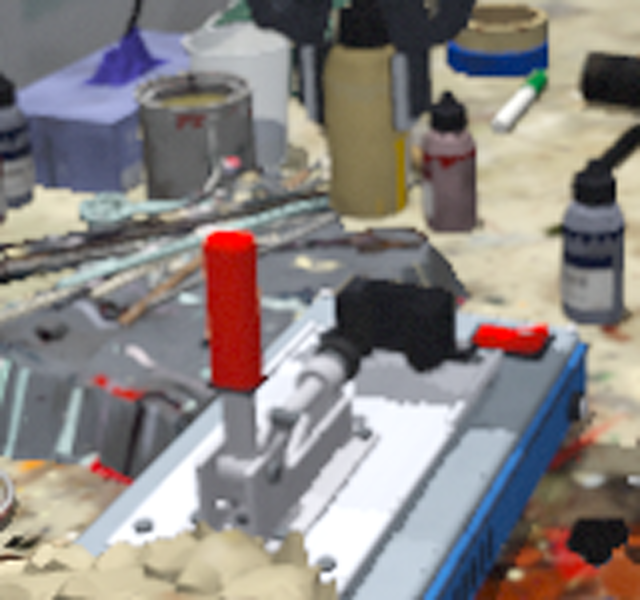

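```bash
python3 - <<'E'
from h import *
p2=np.load('p2.npy')
for n,P in dict(r106=(-30,-47.5,106),l106=(30,-47.5,106),r70=(-30,-47.5,70),l70=(30,-47.5,70),tr=(-21,-47.5,106),tl=(21,-47.5,106),rb106=(-30,-72,106),lb106=(30,-72,106),flr=(-42,-60,76),tip=(0,2.5,102),rock=(-48,-115,62)).items():
    print(n,((proj('side',sw(p2,np.array(P)/1000)[0])-[170,165]+.5)*4).round(0))
# bottle position refine using side: bottle centre col vs predicted; current tcp
E
```

```text
r106 [431. 313.]
l106 [324. 297.]
r70 [433. 375.]
l70 [327. 358.]
tr [415. 311.]
tl [340. 300.]
rb106 [448. 293.]
lb106 [343. 278.]
flr [463. 357.]
tip [338. 356.]
rock [507. 336.]
```

Emit:
{"name": "send_rows", "arguments": {
  "motion": "1 0.5 0.05 1 0; 1 0.5 0.05 3.5 0; 1 0.5 0.05 6 0; 1 0.5 0.05 8 0; 1 0.5 0.05 8.9 0"
}}

```text
clock: 6.05
eef_pos: [0.5014, 0.0653, 0.133]
tool_rot: [0.719, 0.695, 0.014, -0.004]
ft_force: [-32.1, 34.6, 88.9]
grip_width: 0.0388
grasp_force: 86.3
```

```bash
python3 d.py .4971 .0548 .115 -.031
```

```text
t 6.05 pos [0.5014 0.0653 0.133 ] F [-32.12  34.59  88.94] w 0.0388 gf 86.3 j6 1.72
cm [-1.11 -0.42  1.77] twist -0.0028
```

Emit:
{"name": "send_rows", "arguments": {
  "motion": "1 0 0 -1 0; 1 0 0 -3 0; 1 0 0 -6 0; 1 0 0 -7 0; 1 0 0 -7 0"
}}

```text
clock: 6.55
eef_pos: [0.4989, 0.0549, 0.1919]
tool_rot: [0.721, 0.693, 0.001, 0.001]
ft_force: [0.7, 1.0, -1.2]
grip_width: 0.0386
grasp_force: 77.2
```

```bash
python3 d.py .4971 .0548 .2 -.031; python3 - <<'E'
from h import *
im=vision.camera('side'); print(boxes_of('side','toner_yellow_mid')[:1])
cv2.imwrite('pics/ov2.png',cv2.resize(im[165:315,170:330],(640,600),interpolation=cv2.INTER_CUBIC)[:,:,::-1])
t=vision.camera('top'); cv2.imwrite('pics/ov2t.png',t[:,:,::-1])
print('axis now',[((proj('side',np.r_[bot.get_obs()['eef_pos'][:2],bot.get_obs()['eef_pos'][2]+z])-[170,165]+.5)*4).round(1).tolist() for z in (-.045,.07)])
E
```

```text
t 6.55 pos [0.4989 0.0549 0.1919] F [ 0.67  1.01 -1.24] w 0.0386 gf 77.2 j6 1.72
cm [-0.01 -0.17 -0.81] twist -0.0078
[]
axis now [[363.6, 248.7], [353.5, 26.0]]
```

View pics/ov2.png

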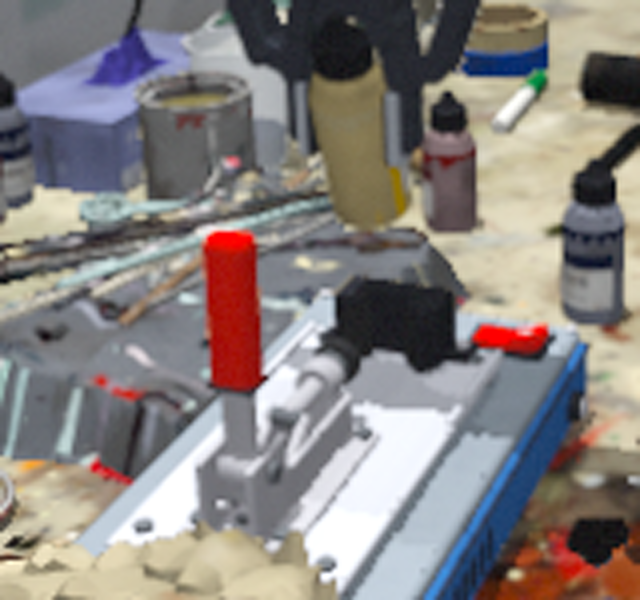

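The side crop shows the bottle now tilted in the grip: the cap leans towards +y at (342,45) and the base is at (375,218). It must have met the V-block, because the rocker-derived V position lies about 4 mm further to +y than I used. I'll set the bottle back down on the free bench spot and regrip it.

Emit:
{"name": "send_rows", "arguments": {
  "motion": "1 -2 -0.3 -0.7 0; 1 -5.5 -0.9 -1.3 0; 1 -9.5 -1.6 -1.3 0; 1 -13.5 -2.3 -1.3 0; 1 -17.5 -3 -1.3 0"
}}

```text
clock: 7.2
eef_pos: [0.4597, -0.1198, 0.202]
tool_rot: [0.72, 0.694, -0.001, -0.001]
ft_force: [0.0, 0.8, -1.3]
grip_width: 0.0393
grasp_force: 77.1
```

Emit:
{"name": "send_rows", "arguments": {
  "motion": "1 -4 -0.6 0 0; 1 -8 -1.2 0 0; 1 -12 -1.7 0 0; 1 -15.5 -2.2 0 0; 1 -17.5 -2.5 0 0"
}}

```text
clock: 7.7
eef_pos: [0.4278, -0.2948, 0.2017]
tool_rot: [0.721, 0.692, -0.001, -0.001]
ft_force: [-0.3, 0.7, -1.4]
grip_width: 0.0387
grasp_force: 77.1
```

Emit:
{"name": "send_rows", "arguments": {
  "motion": "1 -1 0 1 0; 1 -1 0 4 0; 1 -1 0 8 0; 1 -1 0 11.5 0; 1 -1 0 13 0"
}}

```text
clock: 8.2
eef_pos: [0.4258, -0.2994, 0.0683]
tool_rot: [0.72, 0.694, -0.001, -0.005]
ft_force: [-0.0, 1.7, -1.0]
grip_width: 0.039
grasp_force: 77.1
```

```bash
python3 d.py .4325 -.311 .046 -.031
```

```text
t 8.2 pos [ 0.4258 -0.2994  0.0683] F [-0.04  1.68 -1.01] w 0.039 gf 77.1 j6 0.99
cm [-1.14  0.73  2.22] twist -0.0062
```

Emit:
{"name": "send_rows", "arguments": {
  "motion": "1 0 0 0.4 0; 1 0 0 0.8 0; 1 0 0 1.2 0; 1 0 0 1.2 0"
}}

```text
clock: 8.6
eef_pos: [0.4295, -0.3026, 0.0621]
tool_rot: [0.72, 0.694, 0.0, 0.0]
ft_force: [-0.4, -0.5, -1.0]
grip_width: 0.0391
grasp_force: 77.1
```

Emit:
{"name": "send_rows", "arguments": {
  "motion": "1 0 0 0.3 0; 1 0 0 0.6 0; 1 0 0 0.6 0"
}}

```text
clock: 8.9
eef_pos: [0.4289, -0.3025, 0.0557]
tool_rot: [0.72, 0.694, -0.0, -0.0]
ft_force: [0.3, 0.3, -1.3]
grip_width: 0.0387
grasp_force: 77.1
```

Emit:
{"name": "send_rows", "arguments": {
  "motion": "1 0 0 0.3 0; 1 0 0 0.6 0; 1 0 0 0.6 0"
}}

```text
clock: 9.2
eef_pos: [0.4287, -0.3023, 0.0493]
tool_rot: [0.72, 0.694, -0.0, -0.0]
ft_force: [0.3, -0.3, -1.3]
grip_width: 0.0391
grasp_force: 77.1
```

Emit:
{"name": "send_rows", "arguments": {
  "motion": "1 0 0 0.3 0; 1 0 0 0.5 0; 1 0 0 0.5 0"
}}

```text
clock: 9.5
eef_pos: [0.4288, -0.3024, 0.0444]
tool_rot: [0.72, 0.694, -0.0, -0.0]
ft_force: [0.5, 0.5, -1.4]
grip_width: 0.0391
grasp_force: 77.1
```

Emit:
{"name": "send_rows", "arguments": {
  "motion": "1 0 0 0.3 0; 1 0 0 0.5 0; 1 0 0 0.5 0"
}}

```text
clock: 9.8
eef_pos: [0.4288, -0.3024, 0.0394]
tool_rot: [0.72, 0.694, -0.0, -0.0]
ft_force: [0.1, -0.0, -1.6]
grip_width: 0.0387
grasp_force: 77.1
```

Emit:
{"name": "send_rows", "arguments": {
  "motion": "1 0 0 0.2 0; 1 0 0 0.4 0; 1 0 0 0.4 0"
}}

```text
clock: 10.1
eef_pos: [0.4292, -0.3027, 0.0362]
tool_rot: [0.72, 0.694, 0.0, 0.0]
ft_force: [-1.2, 0.3, 1.7]
grip_width: 0.0387
grasp_force: 77.5
```

Emit:
{"name": "send_rows", "arguments": {
  "motion": "1 0 0 0.2 0; 0.2 0 0 0 0; -0.3 0 0 -0.4 0; -1 0 0 -0.8 0; -1 0 0 -0.8 0"
}}

```text
clock: 10.6
eef_pos: [0.4296, -0.303, 0.0444]
tool_rot: [0.72, 0.694, 0.0, 0.001]
ft_force: [-0.2, -1.2, 0.5]
grip_width: 0.0803
grasp_force: 0.0
```

Emit:
{"name": "send_rows", "arguments": {
  "motion": "-1 0 0 -1 0; -1 0 0 -3 0; -1 0 0 -6 0; -1 0 0 -9 0; -1 0 0 -10 0"
}}

```text
clock: 11.1
eef_pos: [0.4308, -0.3038, 0.1476]
tool_rot: [0.72, 0.694, 0.001, 0.003]
ft_force: [0.6, -0.7, 0.1]
grip_width: 0.0855
grasp_force: 0.0
```

Emit:
{"name": "send_rows", "arguments": {
  "motion": "-1 -3 -3 0 0; -1 -7 -6 0 0; -1 -11 -8 0 0; -1 -15 -8 0 0; -1 -15 -8 0 0"
}}

```text
clock: 11.6
eef_pos: [0.3422, -0.4539, 0.1432]
tool_rot: [0.722, 0.692, -0.001, 0.001]
ft_force: [0.2, -0.1, -0.8]
grip_width: 0.0854
grasp_force: 0.0
```

```bash
python3 d.py .4325 -.311 .14 -.031; python3 - <<'E'
from h import *
t=vision.camera('top'); cv2.imwrite('pics/set_t.png',t[:,:,::-1]); s=vision.camera('side'); cv2.imwrite('pics/set_s.png',s[:,:,::-1])
for c in('top','side'): 
  for n in ('yellow','red','blue'): print(c,n,[(np.round(d['rect'],1),round(d['conf'],2)) for d in boxes_of(c,f'toner_{n}_mid')[:2]])
# dark cap blobs in top near bottles
g=cv2.cvtColor(t,cv2.COLOR_RGB2GRAY)
def cap(g):
    s=(g[170:270,330:430]<48).astype(np.uint8); n,l,st,ce=cv2.connectedComponentsWithStats(s)
    return [(st[i].tolist(),(ce[i]+[330,170]).round(1).tolist()) for i in range(1,n) if st[i,4]>30]
print(cap(g)); print(cap(cv2.imread('pics/top0.png',0)))
E
```

```text
t 11.6 pos [ 0.3422 -0.4539  0.1432] F [ 0.21 -0.08 -0.77] w 0.0854 gf 0.0 j6 0.69
cm [14.67  8.4   0.29] twist -0.0124
top yellow [(array([398.1, 248.3,  24.2,  20.2]), 0.59), (array([338.6, 247.8,  22.1,  19.2]), 0.4)]
top red [(array([389.2, 188.2,  20.3,  21.5]), 0.75)]
top blue [(array([340.8, 247.9,  20.5,  21.2]), 0.78)]
side yellow [(array([331.1, 209.6,  11.5,  37.5]), 0.71)]
side red [(array([282.6, 206.1,  17.5,  32.3]), 0.63), (array([269.2, 245.8,  35.7,  22.7]), 0.54)]
side blue [(array([318.2, 228.6,  15.4,  41.9]), 0.73)]
[([56, 8, 14, 13, 145], [392.7, 183.8]), ([47, 14, 17, 15, 107], [383.0, 193.0]), ([6, 16, 6, 13, 54], [338.8, 191.0]), ([0, 32, 10, 12, 75], [334.0, 206.5]), ([56, 51, 10, 7, 48], [390.6, 224.2]), ([90, 51, 10, 6, 53], [424.5, 223.5]), ([7, 69, 14, 13, 147], [343.3, 245.0]), ([67, 72, 13, 13, 137], [402.9, 247.8]), ([0, 74, 11, 14, 51], [333.9, 252.3])]
[([56, 8, 14, 13, 143], [392.8, 183.8]), ([6, 15, 6, 14, 55], [338.9, 190.9]), ([47, 14, 17, 15, 108], [383.0, 193.0]), ([0, 31, 10, 13, 79], [334.0, 206.5]), ([56, 51, 10, 7, 49], [390.7, 224.3]), ([90, 51, 10, 6, 53], [424.5, 223.5]), ([7, 69, 14, 13, 146], [343.3, 245.0]), ([66, 70, 13, 13, 136], [401.9, 245.8]), ([0, 73, 12, 15, 56], [334.1, 252.3])]
```

Yellow stands upright again at about (0.429, -0.310), and red and blue have not moved. Now to regrip.

Emit:
{"name": "send_rows", "arguments": {
  "motion": "-1 4.5 2.5 0 0; -1 9 5 0 0; -1 12.5 7.5 0 0; -1 14.5 8 0 0; -1 14.5 8 0 0"
}}

```text
clock: 12.5
eef_pos: [0.43, -0.3041, 0.1441]
tool_rot: [0.718, 0.696, 0.0, -0.0]
ft_force: [-0.1, -0.1, -0.5]
grip_width: 0.0855
grasp_force: 0.0
```

```bash
python3 d.py .429 -.3105 .045 -.031; python3 -c "
from h import *; print(at_z('top',402.9,247.8,.114),at_z('top',401.9,245.8,.114))"
```

```text
t 12.5 pos [ 0.43   -0.3041  0.1441] F [-0.13 -0.05 -0.46] w 0.0855 gf 0.0 j6 0.99
cm [-0.65 -0.08  9.91] twist -0.001
[ 0.42853881 -0.31000517  0.114     ] [ 0.43279564 -0.30811132  0.114     ]
```

Emit:
{"name": "send_rows", "arguments": {
  "motion": "-1 -0.65 -0.1 2 0; -1 -0.65 -0.1 5 0; -1 -0.65 -0.1 7.5 0; -1 -0.65 -0.1 9.3 0; -1 -0.65 -0.1 9.9 0"
}}

```text
clock: 13.0
eef_pos: [0.4259, -0.3135, 0.0428]
tool_rot: [0.721, 0.693, -0.001, -0.002]
ft_force: [0.2, 0.1, -0.3]
grip_width: 0.0857
grasp_force: 0.0
```

Emit:
{"name": "send_rows", "arguments": {
  "motion": "-1 0 0 0 0; 1 0 0 0 0; 1 0 0 0 0; 1 0 0 0 0; 1 0 0 0 0"
}}

```text
clock: 13.5
eef_pos: [0.4286, -0.3147, 0.0462]
tool_rot: [0.72, 0.694, 0.0, 0.001]
ft_force: [-1.0, 0.1, 5.3]
grip_width: 0.0385
grasp_force: 60.8
```

Emit:
{"name": "send_rows", "arguments": {
  "motion": "1 0 0 0 0; 1 0 0 -2 0; 1 0 0 -6 0; 1 0 0 -11 0; 1 0 0 -15 0"
}}

```text
clock: 14.0
eef_pos: [0.4275, -0.3139, 0.1969]
tool_rot: [0.72, 0.694, 0.0, 0.0]
ft_force: [1.0, -0.8, -0.7]
grip_width: 0.0386
grasp_force: 60.6
```

Emit:
{"name": "send_rows", "arguments": {
  "motion": "1 1.5 0.3 -1 0; 1 5 1 -1.5 0; 1 9 1.8 -1.5 0; 1 13 2.5 -1.5 0; 1 17 3.2 -1.5 0"
}}

```text
clock: 14.5
eef_pos: [0.4652, -0.1431, 0.2085]
tool_rot: [0.72, 0.693, -0.0, -0.001]
ft_force: [0.3, 0.2, -1.5]
grip_width: 0.0385
grasp_force: 60.6
```

Emit:
{"name": "send_rows", "arguments": {
  "motion": "1 4 0.6 0 0; 1 8 1.2 0 0; 1 12 1.8 0 0; 1 16 2.4 0 0; 1 18 2.6 0 0"
}}

```text
clock: 15.0
eef_pos: [0.498, 0.037, 0.2084]
tool_rot: [0.719, 0.695, -0.001, -0.001]
ft_force: [-0.1, -0.6, -0.8]
grip_width: 0.0388
grasp_force: 60.6
```

```bash
python3 d.py .4973 .0615 .21 -.031
```

```text
t 15.0 pos [0.498  0.037  0.2084] F [-0.06 -0.6  -0.84] w 0.0388 gf 60.6 j6 1.68
cm [ 2.45 -0.16 -0.16] twist -0.0034
```

Emit:
{"name": "send_rows", "arguments": {
  "motion": "1 0.5 0 0.5 0; 1 1.2 0 2 0; 1 1.7 0 3.2 0; 1 1.7 0 3.5 0; 1 1.7 0 3.5 0"
}}

```text
clock: 15.5
eef_pos: [0.4985, 0.0499, 0.1737]
tool_rot: [0.721, 0.693, -0.001, -0.001]
ft_force: [-0.1, 0.3, -0.7]
grip_width: 0.0386
grasp_force: 60.6
```

```bash
python3 d.py .4973 .0615 .21 -.031; python3 - <<'E'
from h import *
e=bot.get_obs()['eef_pos']; b=e+[0,.004,0]
can=np.zeros((600,800,3),np.uint8)
for c,(u0,v0,w,h,k,ox) in dict(top=(215,180,80,100,5,0),side=(225,175,80,100,5,400)).items():
    im=vision.camera(c); cv2.imwrite(f'pics/pl_{c}.png',im[:,:,::-1])
    q=cv2.resize(im[v0:v0+h,u0:u0+w],None,fx=k,fy=k,interpolation=cv2.INTER_CUBIC)[:,:,::-1].copy()
    P=lambda pts,col:cv2.polylines(q,[((np.array([proj(c,x) for x in pts])-[u0,v0]+.5)*k).round().astype(int)],False,col,1)
    P([b+[.0205*np.cos(t),.0205*np.sin(t),-.046] for t in np.linspace(0,6.3,40)],(0,255,0))
    p=np.load('p2.npy'); p3=p.copy(); p3[1]+=.0037
    V=np.array([[30,-8,36],[21,-8,36],[0,-29,36],[-21,-8,36],[-30,-8,36]])/1000.+[0,-.0395,.07]
    P(sw(p3,V),(255,255,0)); P(sw(p3,V-[0,0,.036]),(255,0,255)) if c=='side' else None
    can[:500,ox:ox+400]=q
cv2.imwrite('pics/pl.png',can)
E
```

```text
t 15.5 pos [0.4985 0.0499 0.1737] F [-0.08  0.27 -0.66] w 0.0386 gf 60.6 j6 1.71
cm [ 1.15 -0.18 -3.63] twist -0.0077
```

View pics/pl.png

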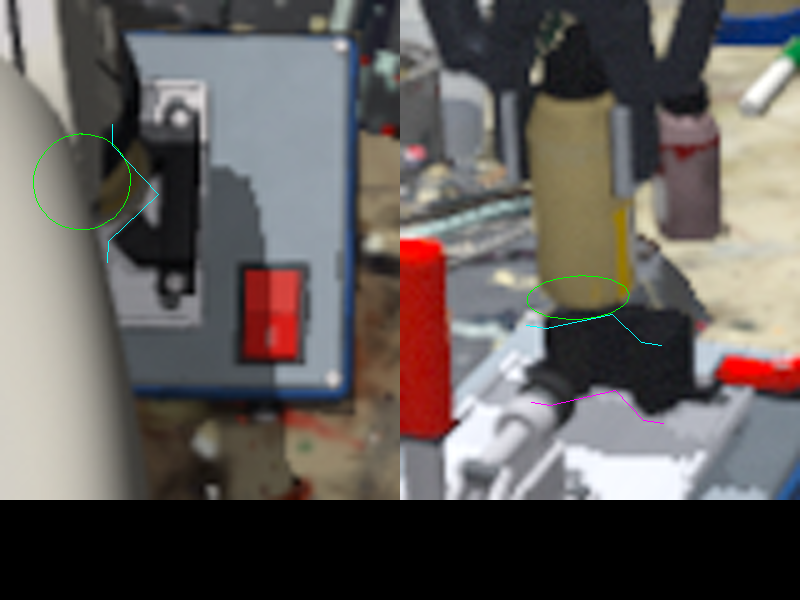

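The top crop shows the bottle's olive rim at about (100-150,150-200), further right (-y) than the green prediction. I'll measure that edge numerically.

```bash
python3 - <<'E'
from h import *
im=cv2.imread('pics/pl_top.png'); h=cv2.cvtColor(im,cv2.COLOR_BGR2HSV)
print('H'); 
for v in range(206,226): print(v,' '.join(f'{h[v,u,0]:3d}/{h[v,u,1]:3d}/{h[v,u,2]:3d}' for u in range(232,250)))
e=bot.get_obs()['eef_pos']
for dy in (.004,0,-.004,-.008): print(dy,[proj('top',e+[.0205*np.cos(t),dy+.0205*np.sin(t),-.046]).round(1).tolist() for t in (-1.57,-2.0,-2.36,-2.8)])
E
```

```text
H
206  23/ 16/ 63  23/ 16/ 63  18/ 20/ 64  30/  6/ 44 110/ 26/ 29 120/ 36/ 28 110/ 36/ 21 120/ 68/ 15 120/ 20/ 13 120/ 59/ 13 120/ 27/ 19 128/ 17/ 61 120/ 11/ 72 113/ 14/ 71 113/ 14/ 71 113/ 13/ 76 128/ 14/ 72 120/ 11/ 67
207  23/ 16/ 63  24/ 20/ 63  23/ 16/ 63   0/  6/ 42 113/ 38/ 27 120/ 35/ 22 113/ 64/ 16 110/ 59/ 13 120/ 39/ 13   0/  0/ 15 150/ 12/ 22 120/ 13/ 39 113/ 18/ 57 110/ 11/ 70 110/ 10/ 73 113/ 13/ 78 128/ 14/ 72 120/ 15/ 68
208  23/ 16/ 63  23/ 16/ 63  18/ 20/ 64   0/  0/ 41 113/ 43/ 24 113/ 57/ 18 135/ 46/ 11 110/ 51/ 15 108/ 85/ 15  21/ 80/ 32  19/ 68/ 41  20/ 26/ 29 120/ 15/ 33 130/ 18/ 43 120/ 11/ 45 120/ 16/ 49 120/ 12/ 43 110/ 19/ 41
209  23/ 16/ 63  23/ 16/ 63  15/ 16/ 63   0/  0/ 39 120/ 40/ 19 105/ 36/ 14 135/ 39/ 13 110/ 55/ 14  30/ 26/ 20  21/ 95/ 43  21/100/ 51  18/ 64/ 40  15/ 20/ 26 130/ 31/ 25 120/ 10/ 25 110/ 29/ 26 113/ 41/ 25 120/ 22/ 23
210  23/ 16/ 64  24/ 20/ 63  18/ 20/ 64  30/ 14/ 37 120/ 34/ 15 120/ 46/ 11 130/ 48/ 16 120/ 39/ 13  20/ 96/ 40  21/ 98/ 52  21/113/ 54  21/ 80/ 51  12/ 36/ 35 120/ 23/ 22 110/ 32/ 24 120/ 21/ 24 120/ 22/ 23 120/ 23/ 2
[... 2883 characters left out ...]
20/ 65  20/ 13/ 61  19/ 40/ 71  20/ 31/ 74  17/ 23/ 76  15/ 12/ 87   0/  3/ 74 150/  5/ 51 120/ 17/ 30 135/ 24/ 21 120/ 20/ 25 120/ 14/ 54 120/  8/102 120/ 10/ 76 135/ 18/ 29 130/ 33/ 23 120/ 20/ 25
225  21/ 22/ 83  25/ 23/ 68 150/  3/ 81 135/  5/ 99 130/  7/104 135/  5/104 120/  6/ 85 120/ 10/ 51 120/ 20/ 25 120/ 24/ 21 120/ 11/ 23 120/ 10/ 25 120/ 20/ 25 110/ 15/ 50 120/ 13/ 39 135/ 23/ 22 120/ 23/ 22 120/ 20/ 25
0.004 [[240.4, 215.1], [239.5, 219.1], [237.5, 221.9], [233.9, 224.2]]
0 [[242.3, 215.0], [241.4, 219.1], [239.4, 221.9], [235.8, 224.2]]
-0.004 [[244.2, 215.0], [243.3, 219.0], [241.3, 221.9], [237.7, 224.2]]
-0.008 [[246.1, 215.0], [245.2, 219.0], [243.2, 221.9], [239.6, 224.1]]
```

Both views agree: relative to the V, the bottle sits about 4.5 mm too far in +x and needs about 13 mm more in +y. I'll correct that, then lower in small steps.

Emit:
{"name": "send_rows", "arguments": {
  "motion": "1 0.7 -0.3 0 0; 1 1.35 -0.5 0 0; 1 1.35 -0.5 0 0; 1 1.35 -0.5 0.5 0; 1 1.35 -0.5 0.5 0"
}}

```text
clock: 16.1
eef_pos: [0.4946, 0.0642, 0.1692]
tool_rot: [0.72, 0.694, -0.0, -0.0]
ft_force: [0.2, 0.1, -1.1]
grip_width: 0.0387
grasp_force: 60.6
```

```bash
python3 d.py .494 .0634 .15 -.031; python3 - <<'E'
from h import *
im=vision.camera('top'); h=cv2.cvtColor(im,cv2.COLOR_RGB2HSV); m=(h[...,1]>80)&(h[...,0]>15)&(h[...,0]<27)&(h[...,2]>30)
for v in range(204,230,2):
    u=np.nonzero(m[v,215:255])[0]+215; print(v,u.max() if len(u) else None,end='; ')
e=bot.get_obs()['eef_pos']
for t in np.linspace(-1.2,-3,6): print(proj('top',e+[.0205*np.cos(t),.0205*np.sin(t),-.046]).round(1))
E
```

```text
t 16.1 pos [0.4946 0.0642 0.1692] F [ 0.25  0.09 -1.13] w 0.0387 gf 60.6 j6 1.74
cm [-0.08 -0.05  1.92] twist -0.0068
204 None; 206 None; 208 None; 210 234; 212 235; 214 236; 216 236; 218 235; 220 234; 222 233; 224 230; 226 None; 228 None; [235.2 214.4]
[235.8 217.7]
[235.2 221.1]
[233.5 224.1]
[230.7 226.3]
[227.4 227.4]
```

Emit:
{"name": "send_rows", "arguments": {
  "motion": "1 -0.2 -0.1 1 0; 1 -0.2 -0.1 2 0; 1 -0.2 -0.1 2.5 0; 1 -0.2 -0.1 2.8 0"
}}

```text
clock: 16.55
eef_pos: [0.4932, 0.0621, 0.1406]
tool_rot: [0.72, 0.693, -0.001, -0.001]
ft_force: [0.4, 0.7, -1.9]
grip_width: 0.0387
grasp_force: 60.6
```

Emit:
{"name": "send_rows", "arguments": {
  "motion": "1 0 0 0.6 0; 1 0 0 1.2 0; 1 0 0 1.6 0; 1 0 0 1.6 0"
}}

```text
clock: 16.95
eef_pos: [0.4935, 0.0622, 0.1251]
tool_rot: [0.72, 0.694, -0.001, -0.0]
ft_force: [-0.1, 0.4, -0.8]
grip_width: 0.0384
grasp_force: 60.6
```

Below the V top with no contact. Lowering further by feel.

Emit:
{"name": "send_rows", "arguments": {
  "motion": "1 0 0 0.3 0; 1 0 0 0.6 0; 1 0 0 0.6 0"
}}

```text
clock: 17.25
eef_pos: [0.4937, 0.0622, 0.1195]
tool_rot: [0.72, 0.694, -0.0, -0.0]
ft_force: [-0.2, -0.2, -1.7]
grip_width: 0.0389
grasp_force: 60.6
```

Emit:
{"name": "send_rows", "arguments": {
  "motion": "1 0 0 0.2 0; 1 0 0 0.3 0; 1 0 0 0.3 0"
}}

```text
clock: 17.55
eef_pos: [0.4938, 0.0622, 0.1167]
tool_rot: [0.72, 0.694, -0.0, -0.0]
ft_force: [-0.3, -0.3, -1.3]
grip_width: 0.0387
grasp_force: 60.6
```

Emit:
{"name": "send_rows", "arguments": {
  "motion": "1 0 0 0.1 0; 1 0 0 0.2 0; 1 0 0 0.2 0"
}}

```text
clock: 17.85
eef_pos: [0.4941, 0.0623, 0.1161]
tool_rot: [0.72, 0.694, 0.0, 0.0]
ft_force: [-2.2, -0.5, 7.5]
grip_width: 0.0387
grasp_force: 61.5
```

Emit:
{"name": "send_rows", "arguments": {
  "motion": "1 0 0 0.1 0; 1 0 0 0.2 0; 1 0 0 0.2 0"
}}

```text
clock: 18.15
eef_pos: [0.4942, 0.0624, 0.1161]
tool_rot: [0.72, 0.694, 0.001, 0.001]
ft_force: [-6.7, -0.2, 19.6]
grip_width: 0.0385
grasp_force: 62.8
```

Standing on the carriage, so release and rise.

Emit:
{"name": "send_rows", "arguments": {
  "motion": "1 0 0 -0.25 0; 0.4 0 0 -0.25 0; -0.2 0 0 -0.25 0; -1 0 0 -0.25 0; -1 0 0 -0.25 0"
}}

```text
clock: 18.65
eef_pos: [0.4938, 0.0622, 0.1148]
tool_rot: [0.72, 0.694, -0.0, -0.0]
ft_force: [-0.5, 1.6, 0.2]
grip_width: 0.0779
grasp_force: 0.0
```

Emit:
{"name": "send_rows", "arguments": {
  "motion": "-1 0 0 -1 0; -1 0 0 -3 0; -1 0 0 -6 0; -1 0 0 -9.5 0; -1 0 0 -12 0"
}}

```text
clock: 19.15
eef_pos: [0.4946, 0.0623, 0.2382]
tool_rot: [0.72, 0.694, 0.001, 0.001]
ft_force: [0.8, 0.3, 0.2]
grip_width: 0.0856
grasp_force: 0.0
```

Emit:
{"name": "send_rows", "arguments": {
  "motion": "-0.5 -3 -3 -1 0; 0 -7 -7 -1 0; 0.5 -11 -11 -1 0; 1 -15 -14 -1 0; 1 -15 -14 -1 0"
}}

```text
clock: 19.65
eef_pos: [0.3452, -0.0843, 0.2461]
tool_rot: [0.722, 0.692, -0.0, 0.0]
ft_force: [-0.0, -0.1, 0.2]
grip_width: 0.0121
grasp_force: 0.0
```

```bash
python3 d.py .5 .1 .25 -.031; python3 - <<'E'
from h import *
t=vision.camera('top'); cv2.imwrite('pics/on_t.png',t[:,:,::-1]); s=vision.camera('side'); cv2.imwrite('pics/on_s.png',s[:,:,::-1])
for c in('top','side'): print(c,[(np.round(d['rect'],1).tolist(),round(d['conf'],2)) for d in boxes_of(c,'toner_yellow_mid')[:2]], [(np.round(d['rect'],1).tolist(),round(d['conf'],2)) for d in boxes_of(c,'clamp_handle')[:2]])
g=cv2.cvtColor(t,cv2.COLOR_RGB2GRAY); q=(g[185:235,200:260]<48).astype(np.uint8); n,l,st,ce=cv2.connectedComponentsWithStats(q)
for i in range(1,n):
    if st[i,4]>30: print(st[i],ce[i]+[200,185],at_z('top',*(ce[i]+[200,185]),.184).round(4))
E
```

```text
t 19.65 pos [ 0.3452 -0.0843  0.2461] F [-0.02 -0.05  0.18] w 0.0121 gf 0.0 j6 1.37
cm [19.06 14.7  -0.42] twist -0.0109
top [([228.3, 218.1, 20.8, 23.1], 0.78), ([271.1, 244.2, 8.5, 11.8], 0.25)] [([165.1, 211.4, 26.1, 21.5], 0.7)]
side [([262.1, 239.8, 17.3, 57.0], 0.77)] [([233.2, 256.6, 30.9, 71.1], 0.64)]
[ 20  23  14  14 151] [226.32450331 214.9205298 ] [0.4918 0.0564 0.184 ]
[10 28  5 10 39] [212.30769231 217.92307692] [0.4861 0.0842 0.184 ]
```

```bash
cat > hf.py <<'E'
from h import *
from scipy.optimize import least_squares
p2=np.load('p2.npy')
def corners(x,yp,a):
    d=np.array([0,np.sin(a-.035),np.cos(a-.035)]); n=np.array([0,-d[2],d[1]]); o=np.array([x,yp,.102])
    return [sw(p2,o+d*r+n*t+np.array([w,0,0]))[0] for r in (.037,.109) for t in (-.0085,.0085) for w in (-.011,.011)]
def mask(f,c):
    im=cv2.imread(f).astype(int)[c[0]:c[1],c[2]:c[3]]; B,G,Rr=im[...,0],im[...,1],im[...,2]
    m=((Rr>55)&(G<Rr*.4)&(B<Rr*.4)).astype(np.uint8); n,l,st,ce=cv2.connectedComponentsWithStats(m); j=1+np.argmax(st[1:,4])
    M=cv2.moments((l==j).astype(np.uint8),True); return feat(M)+np.array([c[2],c[0],0,0,0])
def feat(M): 
    A=M['m00']; return np.array([M['m10']/A,M['m01']/A,(M['mu20']/A)**.5,np.sign(M['mu11'])*abs(M['mu11']/A)**.5,(M['mu02']/A)**.5])
def model(cam,q):
    P=np.array([proj(cam,c) for c in corners(*q)],np.float32); return feat(cv2.moments(cv2.convexHull(P)))
def fit(tf,sf,tc,sc):
    a,b=mask(tf,tc),mask(sf,sc); print(a.round(1),b.round(1))
    W=np.array([1,1,1,.5,1]*2); f=lambda q:(np.r_[model('top',q),model('side',q)]-np.r_[a,b])*W
    r=least_squares(f,[0,.11,0.02]); print('x,yp,a',r.x.round(4),np.degrees(r.x[2]).round(1),r.fun.round(1)); print('pivot',sw(p2,[r.x[0],r.x[1],.102]).round(4)); return r.x
E
python3 - <<'E'
from hf import *
fit('pics/top0.png','pics/side0.png',(195,230,140,175),(205,300,205,260))
fit('pics/on_t.png','pics/on_s.png',(195,230,140,175),(205,300,205,260))
E
```

```text
[158.2 211.    4.2   2.6   3.6] [227.8 242.1   3.6   2.5  11.2]
x,yp,a [-0.0008  0.1062  0.02  ] 1.1 [ 0.3  0.6  0.7  0.   0.7 -0.5 -0.1  1.3  0.3  1.2]
pivot [[0.5006 0.194  0.102 ]]
[158.1 211.    4.1   2.6   3.6] [227.8 242.1   3.6   2.5  11.2]
x,yp,a [-0.0006  0.1067  0.0198] 1.1 [ 0.3  0.6  0.8  0.   0.6 -0.8 -0.   1.3  0.3  1.2]
pivot [[0.5008 0.1944 0.102 ]]
```

Emit:
{"name": "send_rows", "arguments": {
  "motion": "1 3 2 0 0; 1 7 5 0 0; 1 11 8 0 0; 1 15 11 0 -0.01; 1 19 13.5 0 -0.01"
}}

```text
clock: 20.45
eef_pos: [0.4921, 0.1057, 0.2447]
tool_rot: [0.716, 0.698, -0.0, 0.0]
ft_force: [0.2, -0.8, 0.6]
grip_width: 0.0002
grasp_force: 0.0
```

Emit:
{"name": "send_rows", "arguments": {
  "motion": "1 2.5 0.8 0 0; 1 3.9 0.9 0.5 0; 1 3.9 0.9 2.5 0; 1 3.9 0.9 4.5 0; 1 3.9 0.9 6 0"
}}

```text
clock: 20.95
eef_pos: [0.4993, 0.1415, 0.1834]
tool_rot: [0.716, 0.698, -0.001, -0.001]
ft_force: [0.6, -0.5, 0.3]
grip_width: -0.0002
grasp_force: 0.0
```

Emit:
{"name": "send_rows", "arguments": {
  "motion": "1 0 0 0 0; 1 0 0 0 0"
}}

```text
clock: 21.15
eef_pos: [0.5, 0.1412, 0.1852]
tool_rot: [0.717, 0.697, -0.001, -0.0]
ft_force: [0.3, 0.5, 0.3]
grip_width: 0.0
grasp_force: 0.0
```

```bash
python3 d.py .499 .165 .184 -.031
```

```text
t 21.15 pos [0.5    0.1412 0.1852] F [0.34 0.55 0.3 ] w 0.0 gf 0.0 j6 1.87
cm [ 2.38 -0.17  0.12] twist 0.0034
```

Emit:
{"name": "send_rows", "arguments": {
  "motion": "1 1 0 0 0; 1 2 0 0 0; 1 2.5 0 0 0; 1 2.9 0 0 0; 1 3.2 0 0 0"
}}

```text
clock: 21.65
eef_pos: [0.5015, 0.1736, 0.1855]
tool_rot: [0.717, 0.697, 0.0, 0.0]
ft_force: [-0.5, -0.8, -0.0]
grip_width: -0.0002
grasp_force: 0.3
```

Emit:
{"name": "send_rows", "arguments": {
  "motion": "1 0.3 0 0 0; 1 0.6 0 0 0; 1 0.9 0 0 0; 1 1.2 0 0 0; 1 1.5 0 0 0"
}}

```text
clock: 22.15
eef_pos: [0.502, 0.1881, 0.1854]
tool_rot: [0.717, 0.697, -0.0, 0.0]
ft_force: [0.7, -2.0, 1.8]
grip_width: 0.0001
grasp_force: 1.0
```

```bash
python3 d.py .499 .204 .1848 -.031
```

```text
t 22.15 pos [0.502  0.1881 0.1854] F [ 0.75 -1.97  1.75] w 0.0001 gf 1.0 j6 1.96
cm [ 1.58 -0.34  0.06] twist 0.0027
```

Emit:
{"name": "send_rows", "arguments": {
  "motion": "1 0.6 -0.1 0 0; 1 1.1 -0.15 0.05 0; 1 1.6 -0.2 0.1 0; 1 2.1 -0.2 0.25 0; 1 2.6 -0.2 0.4 0"
}}

```text
clock: 22.65
eef_pos: [0.5008, 0.2142, 0.1812]
tool_rot: [0.717, 0.697, -0.0, 0.0]
ft_force: [2.2, -4.7, 0.1]
grip_width: 0.0001
grasp_force: 2.0
```

```bash
python3 d.py .499 .2181 .1799 -.031; python3 - <<'E'
from hf import *
cv2.imwrite('pics/h1t.png',vision.camera('top')[:,:,::-1]);cv2.imwrite('pics/h1s.png',vision.camera('side')[:,:,::-1])
b=mask('pics/h1s.png',(205,300,190,260)); 
f=lambda q:(model('side',[-.0007,.1065,q[0]])-b)*[1,1,1,.5,1]
r=least_squares(f,[.5]); print(b.round(1),np.degrees(r.x),r.fun.round(1))
E
```

```text
t 22.65 pos [0.5008 0.2142 0.1812] F [ 2.18 -4.66  0.07] w 0.0001 gf 2.0 j6 2.0
cm [ 0.38 -0.19  0.13] twist 0.0028
[217.8 255.1   5.4   5.7   8.8] [28.64788976] [-0.5 -0.1  1.2  0.2  0.8]
```

Emit:
{"name": "send_rows", "arguments": {
  "motion": "1 0.4 -0.1 0.15 0; 1 0.8 -0.15 0.3 0; 1 1.15 -0.15 0.5 0; 1 1.45 -0.15 0.7 0; 1 1.7 -0.15 0.86 0"
}}

```text
clock: 23.25
eef_pos: [0.5004, 0.231, 0.1734]
tool_rot: [0.717, 0.697, 0.001, 0.001]
ft_force: [2.3, -4.9, 2.7]
grip_width: -0.0001
grasp_force: 2.9
```

Emit:
{"name": "send_rows", "arguments": {
  "motion": "1 0.2 0 0.14 0; 1 0.4 0 0.3 0; 1 0.6 0 0.45 0"
}}

```text
clock: 23.55
eef_pos: [0.5008, 0.2369, 0.1694]
tool_rot: [0.717, 0.697, 0.001, 0.001]
ft_force: [0.8, -6.9, 4.9]
grip_width: -0.0
grasp_force: 3.8
```

```bash
python3 d.py .499 .2371 .1681 -.031
```

```text
t 23.55 pos [0.5008 0.2369 0.1694] F [ 0.78 -6.88  4.89] w -0.0 gf 3.8 j6 2.04
cm [ 0.01 -0.18  0.13] twist 0.0022
```

Emit:
{"name": "send_rows", "arguments": {
  "motion": "1 0.2 -0.1 0.2 0; 1 0.4 -0.1 0.42 0; 1 0.57 -0.1 0.63 0"
}}

```text
clock: 23.85
eef_pos: [0.5009, 0.2433, 0.1641]
tool_rot: [0.717, 0.697, 0.002, 0.001]
ft_force: [2.9, -3.7, 9.3]
grip_width: -0.0003
grasp_force: 4.6
```

Emit:
{"name": "send_rows", "arguments": {
  "motion": "1 0.18 0 0.18 0; 1 0.35 0 0.36 0; 1 0.35 0 0.36 0"
}}

```text
clock: 24.15
eef_pos: [0.5009, 0.2472, 0.1605]
tool_rot: [0.717, 0.697, 0.003, 0.001]
ft_force: [3.8, -3.1, 7.1]
grip_width: 0.0001
grasp_force: 3.5
```

```bash
python3 d.py .499 .2478 .1577 -.031
```

```text
t 24.15 pos [0.5009 0.2472 0.1605] F [ 3.79 -3.07  7.07] w 0.0001 gf 3.5 j6 2.06
cm [ 0.05 -0.2   0.28] twist 0.0027
```

Emit:
{"name": "send_rows", "arguments": {
  "motion": "1 0.12 -0.05 0.14 0; 1 0.24 -0.1 0.28 0; 1 0.24 -0.1 0.28 0"
}}

```text
clock: 24.45
eef_pos: [0.5007, 0.2497, 0.158]
tool_rot: [0.717, 0.697, 0.003, 0.002]
ft_force: [5.5, -3.6, 6.4]
grip_width: 0.0001
grasp_force: 3.6
```

Emit:
{"name": "send_rows", "arguments": {
  "motion": "1 0.1 0 0.14 0; 1 0.2 0 0.26 0; 1 0.2 0 0.26 0"
}}

```text
clock: 24.75
eef_pos: [0.5008, 0.2519, 0.1554]
tool_rot: [0.717, 0.697, 0.003, 0.001]
ft_force: [4.0, -3.1, 6.1]
grip_width: 0.0
grasp_force: 3.4
```

Emit:
{"name": "send_rows", "arguments": {
  "motion": "1 0.05 0 0.08 0; 1 0.1 0 0.14 0; 1 0.1 0 0.14 0"
}}

```text
clock: 25.05
eef_pos: [0.5009, 0.2531, 0.154]
tool_rot: [0.717, 0.697, 0.004, 0.001]
ft_force: [4.7, -2.8, 6.9]
grip_width: -0.0001
grasp_force: 3.3
```

Emit:
{"name": "send_rows", "arguments": {
  "motion": "1 0.06 0.1 0.1 0; 1 0.1 0.2 0.15 0; 1 0.1 0.2 0.15 0"
}}

```text
clock: 25.35
eef_pos: [0.5015, 0.2545, 0.152]
tool_rot: [0.717, 0.697, 0.003, -0.0]
ft_force: [1.8, -0.5, 6.9]
grip_width: 0.0002
grasp_force: 2.9
```

Emit:
{"name": "send_rows", "arguments": {
  "motion": "1 0.06 0 0.1 0; 1 0.1 0 0.15 0; 1 0.1 0 0.15 0"
}}

```text
clock: 25.65
eef_pos: [0.5015, 0.2557, 0.1503]
tool_rot: [0.717, 0.697, 0.003, -0.0]
ft_force: [2.1, 0.5, 4.3]
grip_width: 0.0002
grasp_force: 2.2
```

Emit:
{"name": "send_rows", "arguments": {
  "motion": "1 0.06 0 0.1 0; 1 0.1 0 0.15 0; 1 0.1 0 0.15 0"
}}

```text
clock: 25.95
eef_pos: [0.5005, 0.2559, 0.1477]
tool_rot: [0.717, 0.697, 0.001, -0.0]
ft_force: [1.3, -0.2, 3.4]
grip_width: -0.0002
grasp_force: 1.4
```

Emit:
{"name": "send_rows", "arguments": {
  "motion": "1 0.04 0 0.08 0; 1 0.06 0 0.12 0; 1 0.06 0 0.12 0"
}}

```text
clock: 26.25
eef_pos: [0.4994, 0.2552, 0.145]
tool_rot: [0.717, 0.697, -0.001, -0.001]
ft_force: [-0.2, 0.2, 0.8]
grip_width: -0.0002
grasp_force: 0.5
```

Emit:
{"name": "send_rows", "arguments": {
  "motion": "1 0.04 0 0.08 0; 1 0.06 0 0.12 0; 1 0.06 0 0.12 0"
}}

```text
clock: 26.55
eef_pos: [0.4997, 0.2557, 0.1439]
tool_rot: [0.717, 0.697, -0.001, -0.0]
ft_force: [0.2, 0.0, 0.2]
grip_width: -0.0
grasp_force: 0.0
```

Emit:
{"name": "send_rows", "arguments": {
  "motion": "1 0.04 0 0.08 0; 1 0.06 0 0.12 0; 1 0.06 0 0.12 0"
}}

```text
clock: 26.85
eef_pos: [0.5002, 0.2566, 0.1433]
tool_rot: [0.717, 0.697, -0.0, -0.0]
ft_force: [-0.1, -0.0, -0.9]
grip_width: 0.0002
grasp_force: 0.0
```

The force and pad load dropped to zero, so it has probably snapped. I'll check with the cameras.

```bash
python3 - <<'E'
from hf import *
cv2.imwrite('pics/h2t.png',vision.camera('top')[:,:,::-1]);cv2.imwrite('pics/h2s.png',vision.camera('side')[:,:,::-1])
b=mask('pics/h2s.png',(205,310,180,260)); A=np.radians(np.arange(40,95,1.)); e=[np.abs((model('side',[-.0007,.1065,a])-b)*[1,1,1,.5,1]).sum() for a in A]; i=np.argmin(e); print(b.round(1),'handle a',np.degrees(A[i]),e[i])
for f in ('pics/on_t.png','pics/h2t.png'):
    g=cv2.imread(f,0); q=(g[185:235,200:260]<48).astype(np.uint8); n,l,st,ce=cv2.connectedComponentsWithStats(q)
    for i in range(1,n):
        if st[i,4]>30: print(f,st[i],(ce[i]+[200,185]).round(1),at_z('top',*(ce[i]+[200,185]),.184).round(4))
print(boxes_of('side','toner_yellow_mid')[:1])
E
```

```text
[207.7 286.9   9.   -3.3   3.6] handle a 68.0 2.3882001878094887
pics/on_t.png [ 20  23  14  14 151] [226.3 214.9] [0.4918 0.0564 0.184 ]
pics/on_t.png [10 28  5 10 39] [212.3 217.9] [0.4861 0.0842 0.184 ]
pics/h2t.png [ 23  23  14  14 147] [230.1 214.6] [0.4923 0.049  0.184 ]
[{'rect': [262.3, 236.3, 19.0, 61.1], 'conf': 0.92}]
```

Emit:
{"name": "send_rows", "arguments": {
  "motion": "1 0.03 0 0.06 0; 1 0.05 0 0.1 0; 1 0.05 0 0.1 0"
}}

```text
clock: 27.3
eef_pos: [0.5003, 0.2571, 0.1423]
tool_rot: [0.717, 0.697, -0.0, -0.0]
ft_force: [0.8, -0.1, 0.7]
grip_width: -0.0001
grasp_force: 0.0
```

Emit:
{"name": "send_rows", "arguments": {
  "motion": "1 0.03 0 0.06 0; 1 0.05 0 0.1 0; 1 0.05 0 0.1 0"
}}

```text
clock: 27.6
eef_pos: [0.5004, 0.2574, 0.1418]
tool_rot: [0.717, 0.697, 0.0, 0.0]
ft_force: [-0.3, -1.9, 3.2]
grip_width: 0.0004
grasp_force: 1.8
```

The free travel of about 3–4 mm followed by a stiff contact is the stop, so the clamp is over centre. Backing off.

Emit:
{"name": "send_rows", "arguments": {
  "motion": "1 -0.2 0 -1 0; 1 -0.5 0 -3 0; 1 -0.5 0 -6 0; 1 -0.5 0 -10 0; 1 -0.5 0 -11 0"
}}

```text
clock: 28.1
eef_pos: [0.5021, 0.2536, 0.2568]
tool_rot: [0.717, 0.697, 0.004, 0.001]
ft_force: [1.1, 0.1, -0.3]
grip_width: -0.0001
grasp_force: 0.0
```

```bash
python3 - <<'E'
from hf import *
import d
T=vision.camera('top')[:,:,::-1];cv2.imwrite('pics/h3t.png',T);cv2.imwrite('pics/h3s.png',vision.camera('side')[:,:,::-1])
b=mask('pics/h3s.png',(205,310,180,260)); A=np.radians(np.arange(40,95,1.)); e=[np.abs((model('side',[-.0007,.1065,a])-b)*[1,1,1,.5,1]).sum() for a in A]; i=np.argmin(e); print(b.round(1),'handle a',np.degrees(A[i]),e[i])
g=cv2.imread('pics/h3t.png',0); q=(g[185:235,200:260]<48).astype(np.uint8); n,l,st,ce=cv2.connectedComponentsWithStats(q)
for i in range(1,n):
    if st[i,4]>30: print(st[i],(ce[i]+[200,185]).round(1),at_z('top',*(ce[i]+[200,185]),.184).round(4))
d.to(.4335,-.0245,.25,-.031)
E
```

```text
[207.9 286.6   8.9  -3.3   3.7] handle a 68.0 2.0009113944763213
[ 23  23  14  14 149] [230.  214.7] [0.4923 0.0492 0.184 ]
t 28.2 pos [0.5015 0.2533 0.2541] F [-0.54 -0.11  0.47] w 0.0 gf 0.0 j6 2.07
cm [-27.96  -6.02   0.3 ] twist 0.003
```

```bash
python3 - <<'E'
from hf import *
im=cv2.imread('pics/h3s.png').astype(int)[235:265,280:320]; B,G,Rr=im[...,0],im[...,1],im[...,2]
m=(Rr>110)&(G<Rr*.5)&(B<Rr*.5); v,u=np.nonzero(m); us,vs=u.mean()+280,v.mean()+235; print(us,vs,len(u),u.min()+280,u.max()+280)
print('side@z',at_z('side',us,vs,.062), 'tri',tri(('side',us,vs),('top',269.0,242.36)))
# yellow cap tri and side
g=cv2.imread('pics/h3s.png',0); q=(g[195:235,245:280]<45).astype(np.uint8); n,l,st,ce=cv2.connectedComponentsWithStats(q)
for i in range(1,n):
    if st[i,4]>20: print(st[i],ce[i]+[245,195])
print('cap mid pred side',proj('side',[.4923,.0492,.172]),'V base',proj('side',[.4923,.0492,.127]))
E
```

```text
296.9263157894737 249.22105263157894 95 288 306
side@z [ 0.4441122  -0.02334698  0.062     ] tri (array([ 0.44607366, -0.02520536,  0.06094282]), np.float64(0.0027317261221403775))
[  9  14  15  14 128] [262.       216.796875]
cap mid pred side [262.91444763 212.91867407] V base [263.78222688 233.54743441]
```

Emit:
{"name": "send_rows", "arguments": {
  "motion": "1 -4 -0.8 0 0; 1 -8 -1.6 0 0; 1 -12 -2.5 0 0; 1 -16 -3.4 0 0; 1 -20 -4.3 0 0"
}}

```text
clock: 28.7
eef_pos: [0.4499, 0.0524, 0.2495]
tool_rot: [0.717, 0.697, -0.001, -0.001]
ft_force: [1.5, -0.7, -0.8]
grip_width: -0.0001
grasp_force: 0.0
```

```bash
python3 d.py .4315 -.0255 .09 -.031
```

```text
t 28.7 pos [0.4499 0.0524 0.2495] F [ 1.52 -0.65 -0.82] w -0.0001 gf 0.0 j6 1.71
cm [-7.83 -1.58 15.96] twist 0.0035
```

Emit:
{"name": "send_rows", "arguments": {
  "motion": "1 -4 -0.8 0 0; 1 -7.6 -1.6 0 0; 1 -7.6 -1.6 3 0; 1 -7.6 -1.6 7 0; 1 -7.6 -1.6 11 0"
}}

```text
clock: 29.2
eef_pos: [0.4325, -0.0221, 0.1392]
tool_rot: [0.717, 0.697, -0.0, -0.0]
ft_force: [0.5, 0.2, -0.6]
grip_width: 0.0001
grasp_force: 0.0
```

Emit:
{"name": "send_rows", "arguments": {
  "motion": "1 0 0 2 0; 1 0 0 4 0; 1 0 0 4.8 0; 1 0 0 4.8 0"
}}

```text
clock: 29.6
eef_pos: [0.4315, -0.0215, 0.0915]
tool_rot: [0.717, 0.697, -0.002, -0.002]
ft_force: [-0.7, 0.4, 0.2]
grip_width: -0.0001
grasp_force: 0.0
```

```bash
python3 d.py .4315 -.0255 .075 -.031
```

```text
t 29.6 pos [ 0.4315 -0.0215  0.0915] F [-0.72  0.4   0.15] w -0.0001 gf 0.0 j6 1.55
cm [-0.4   0.02  1.65] twist 0.0031
```

Emit:
{"name": "send_rows", "arguments": {
  "motion": "1 -0.3 0 0.7 0; 1 -0.4 0 1.4 0; 1 -0.4 0 1.7 0; 1 -0.4 0 1.7 0"
}}

```text
clock: 30.0
eef_pos: [0.4332, -0.0257, 0.0762]
tool_rot: [0.717, 0.697, -0.0, -0.0]
ft_force: [0.3, 0.8, 0.6]
grip_width: 0.0
grasp_force: 0.0
```

Emit:
{"name": "send_rows", "arguments": {
  "motion": "1 0 0 0.15 0; 1 0 0 0.3 0; 1 0 0 0.3 0"
}}

```text
clock: 30.3
eef_pos: [0.4334, -0.0256, 0.0734]
tool_rot: [0.717, 0.697, 0.0, 0.0]
ft_force: [0.1, 0.6, 0.2]
grip_width: -0.0003
grasp_force: 0.0
```

Emit:
{"name": "send_rows", "arguments": {
  "motion": "1 0 0 0.1 0; 1 0 0 0.2 0; 1 0 0 0.2 0"
}}

```text
clock: 30.6
eef_pos: [0.4333, -0.0256, 0.0713]
tool_rot: [0.717, 0.697, -0.0, -0.0]
ft_force: [-0.9, -0.3, 0.7]
grip_width: 0.0
grasp_force: 0.0
```

Emit:
{"name": "send_rows", "arguments": {
  "motion": "1 0 0 0.1 0; 1 0 0 0.2 0; 1 0 0 0.2 0"
}}

```text
clock: 30.9
eef_pos: [0.4332, -0.0257, 0.0693]
tool_rot: [0.717, 0.697, -0.0, -0.0]
ft_force: [-0.0, -0.1, 0.6]
grip_width: 0.0
grasp_force: 0.0
```

Emit:
{"name": "send_rows", "arguments": {
  "motion": "1 0 0 0.1 0; 1 0 0 0.2 0; 1 0 0 0.2 0"
}}

```text
clock: 31.2
eef_pos: [0.4331, -0.0256, 0.0674]
tool_rot: [0.717, 0.697, -0.0, -0.0]
ft_force: [-1.1, -0.1, 3.1]
grip_width: -0.0001
grasp_force: 1.3
```

Contact at z≈0.0675. Pressing on.

Emit:
{"name": "send_rows", "arguments": {
  "motion": "1 0 0 0.08 0; 1 0 0 0.15 0; 1 0 0 0.15 0"
}}

```text
clock: 31.5
eef_pos: [0.4334, -0.0256, 0.0657]
tool_rot: [0.717, 0.697, 0.0, 0.0]
ft_force: [0.1, -0.1, -0.1]
grip_width: -0.0
grasp_force: 0.1
```

Emit:
{"name": "send_rows", "arguments": {
  "motion": "1 0 0 0.08 0; 1 0 0 0.15 0; 1 0 0 0.15 0"
}}

```text
clock: 31.8
eef_pos: [0.4334, -0.0257, 0.0642]
tool_rot: [0.717, 0.697, 0.0, -0.0]
ft_force: [0.2, -0.3, 0.5]
grip_width: -0.0004
grasp_force: 0.0
```

Emit:
{"name": "send_rows", "arguments": {
  "motion": "1 0 0 0.08 0; 1 0 0 0.15 0; 1 0 0 0.15 0"
}}

```text
clock: 32.1
eef_pos: [0.4333, -0.0256, 0.0628]
tool_rot: [0.717, 0.697, -0.0, -0.0]
ft_force: [0.2, 0.2, -0.2]
grip_width: -0.0001
grasp_force: 0.0
```

Emit:
{"name": "send_rows", "arguments": {
  "motion": "1 0 0 0.05 0; 1 0 0 0.1 0; 1 0 0 0.1 0"
}}

```text
clock: 32.4
eef_pos: [0.4334, -0.0256, 0.0619]
tool_rot: [0.717, 0.697, 0.0, 0.0]
ft_force: [0.2, -0.2, -0.8]
grip_width: -0.0
grasp_force: 0.0
```

Emit:
{"name": "send_rows", "arguments": {
  "motion": "1 0 0 0.08 0; 1 0 0 0.15 0; 1 0 0 0.15 0"
}}

```text
clock: 32.7
eef_pos: [0.4335, -0.0257, 0.0617]
tool_rot: [0.717, 0.697, 0.0, 0.0]
ft_force: [-4.1, 0.2, 11.6]
grip_width: -0.0006
grasp_force: 6.0
```

Emit:
{"name": "send_rows", "arguments": {
  "motion": "1 0 0 -1 0; 1 0 0 -3 0; 1 0 0 -7 0; 1 -3 -4 -9 0; 1 -8 -9 -10 0"
}}

```text
clock: 33.2
eef_pos: [0.3607, -0.0865, 0.1591]
tool_rot: [0.716, 0.699, 0.001, 0.002]
ft_force: [-0.4, -1.6, 1.0]
grip_width: -0.0003
grasp_force: 0.0
```

Emit:
{"name": "send_rows", "arguments": {
  "motion": "1 -2 -3 -1 0; 1 -4 -4 -1 0; 1 -4 -4 -1 0"
}}

```text
clock: 33.5
eef_pos: [0.3172, -0.1265, 0.1674]
tool_rot: [0.718, 0.696, 0.0, 0.001]
ft_force: [-0.3, 0.2, 0.4]
grip_width: -0.0001
grasp_force: 0.0
```

```bash
python3 - <<'E'
from hf import *
o=bot.get_obs(); print(o['clock'],o['eef_pos'],o['ft_force'])
cv2.imwrite('pics/et.png',vision.camera('top')[:,:,::-1]);cv2.imwrite('pics/es.png',vision.camera('side')[:,:,::-1])
for f in ('h3','e'):
    im=cv2.imread(f'pics/{f}s.png').astype(int)[235:265,280:320]; B,G,Rr=im[...,0],im[...,1],im[...,2]
    m=(Rr>110)&(G<Rr*.5)&(B<Rr*.5); v,u=np.nonzero(m); print(f,'side rocker',len(u),u.mean()+280,v.mean()+235,u.min()+280,u.max()+280,v.min()+235,v.max()+235, 'slope',np.polyfit(u,v,1)[0].round(3))
    b=mask(f'pics/{f}s.png',(205,310,180,260)); print('handle',b.round(1))
for f in('top0','e' 't'):
    t=cv2.imread(f'pics/{f}.png'); print('rocker col R', t[230:256,269,2].tolist())
    g=cv2.imread(f'pics/{f}.png',0); q=(g[170:270,200:430]<48).astype(np.uint8); n,l,st,ce=cv2.connectedComponentsWithStats(q)
    print([(st[i,4],(ce[i]+[200,170]).round(1).tolist()) for i in range(1,n) if 125<st[i,4]<165])
E
```

```text
33.5 [ 0.31721179 -0.12647738  0.16738417] [-0.31020454  0.17308791  0.38430841]
h3 side rocker 95 296.9263157894737 249.22105263157894 288 306 246 252 slope 0.037
handle [207.9 286.6   8.9  -3.3   3.7]
e side rocker 108 296.6388888888889 249.17592592592592 288 307 244 253 slope 0.18
handle [208.  286.5   8.9  -3.3   3.8]
rocker col R [179, 179, 138, 101, 221, 239, 239, 239, 239, 239, 239, 239, 225, 234, 239, 238, 232, 230, 230, 237, 229, 144, 80, 160, 180, 182]
[(np.int32(143), [392.8, 183.8]), (np.int32(146), [343.3, 245.0]), (np.int32(136), [401.9, 245.8]), (np.int32(147), [215.1, 260.7])]
rocker col R [171, 171, 132, 107, 216, 234, 234, 233, 233, 233, 234, 234, 221, 229, 234, 234, 234, 234, 233, 234, 234, 160, 85, 153, 173, 174]
[(np.int32(145), [392.7, 183.8]), (np.int32(127), [331.7, 206.3]), (np.int32(151), [230.0, 214.6]), (np.int32(153), [343.2, 245.1])]
```

The rocker tilted over (its slope in the side view went from 0.04 to 0.18, and I felt the stop at 12 N). The handle and bottle have not moved since locking, and red and blue are where they started. Handing in.

```bash
python3 -c "
from workcell import workorder; print(workorder.job_done())"
```

```text
the job is handed in; nothing more can be done
None
```

I handed the job in at about 34 s, but the system gave no verdict: by camera and feel, the yellow bottle stands in the V with the clamp past centre, the rocker is on, and red and blue haven't moved; my first try at placing the bottle hit the V-block at about 100 N (limit 120), so I set it down and regripped it.

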